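# Load the heating station and set its thermostat

## Task

Get the heating station ready for a run: lift the dust cover off it and lay the cover down in the white tray, stand every crucible upright and fully on the heated strip, and draw the tall panel out of the stack leaning in the rest and stand it in the station's screen holder, foot in the groove and leaning on the holder's wall, while the other panels stay standing in the rest. Only when all that is done, turn the dial to 60, the one long mark on its scale. Leave the other things on the bench where they are.

Things in the scene. Friction and masses are not known exactly. Their poses are not given: they have to be found in the camera images.
- station: Low grey box of the heating station, 260 mm (x) by 280 mm (y), flat top 50 mm above the table; fixed, shifted and turned from start to start. Origin: centre of its underside; own x points away from the robot, y to the left, z up. On its top, from the robot side to the far side: the dial, the heated strip, the screen holder.
- strip (a point): Centre of the top face of the dark steel heated strip, 80 mm (x) by 220 mm (y), 3 mm above the station's top. Axes as the station's. Room for four crucibles in a row along y.
- holder (a point): Screen holder on the station's far side: centre of the floor (level with the station's top) of a groove 35 mm wide (x), 100 mm long (y), open at its ends. Robot side: a lip 4 mm thick, 8 mm high. Far side: an upright wall 80 mm high, 6 mm thick, its face at own x = +17.5 mm. A panel stands with its foot in the groove and leans on the wall's top edge. Axes as the station's.
- dial (a joint): Thermostat dial near the station's robot-side right corner: knob angle, rad, growing clockwise seen from above, stops at 0 and 4.713; light friction, stays where left. 11 black marks, 0 to 100 by tens, 0.4712 rad apart; at 0 the knob's white pointer line points to the station's own -x (to the robot). The mark for 60 (2.827 rad) is the one long thick mark.
- dial_grip (a point): On the dial's vertical axis, at the height to grip it: 7 mm below the top of the grip bar, 37 mm above the station's top. The grip bar is 14 mm thick, 49 mm long and 32 mm high, parallel to the white pointer line, on a disc of 52 mm diameter over a white base of 76 mm diameter.
- cover: Aluminium dust cover, a shell open below, 92 mm (x) by 232 mm (y), 35 mm high without its handle, 0.25 kg; at the start it stands over the heated strip, on the station's top. Origin: centre of its underside. Half a turn makes no difference.
- cover_handle (a point): Top centre of the cover's black handle bar: 14 mm thick (x), 70 mm long (y), 30 mm high, standing on the cover's top (this point is 65 mm above the cover's underside).
- tray_in (a point): Centre of the inner floor (5 mm above the table) of the white open tray on the right: inside 140 mm (x) by 270 mm (y), walls 5 mm thick, rim 22 mm above the table. Fixed; own x and y along these sides.
- rest: Panel rest on the left, fixed: rubber base 100 (x) by 120 mm (y), 6 mm thick; along its far side a white wall, top 86 mm above the table, face at own x = +34 mm; along its robot side a lip, top at 14 mm, at x = -34 to -30 mm. Origin: centre of its underside, x away from the robot, y left. Four panels stand on it, leaning 0.21 rad back (to +x) against the wall, face to face.
- screen: The tall panel of the stack, the draught screen: bare aluminium plate 8 mm thick (own x), 60 mm wide (own y), 140 mm tall (own z, which runs up along the plate), 0.18 kg. Origin: centre of its bottom edge face. It may stand anywhere in the stack and its top 40 mm rise above the other panels. Turned half round it is the same.
- panel_a: One of the three short panels of the stack: as the screen, but 100 mm tall, 0.13 kg. Stays in the rest.
- panel_b: One of the three short panels of the stack: as the screen, but 100 mm tall, 0.13 kg. Stays in the rest.
- panel_c: One of the three short panels of the stack: as the screen, but 100 mm tall, 0.13 kg. Stays in the rest.
- crucible_0: White ceramic crucible with a small-knobbed lid, closed and solid: 38 mm diameter, 28 mm high (lid knob 3 mm more), 0.06 kg. Origin: centre of its underside. Two to four of them are there at a start, on the table to the left, in front of the panel rest; the absent ones read None.
- crucible_1: White ceramic crucible with a small-knobbed lid, closed and solid: 38 mm diameter, 28 mm high (lid knob 3 mm more), 0.06 kg. Origin: centre of its underside. Two to four of them are there at a start, on the table to the left, in front of the panel rest; the absent ones read None.
- crucible_2: White ceramic crucible with a small-knobbed lid, closed and solid: 38 mm diameter, 28 mm high (lid knob 3 mm more), 0.06 kg. Origin: centre of its underside. Two to four of them are there at a start, on the table to the left, in front of the panel rest; the absent ones read None.
- crucible_3: White ceramic crucible with a small-knobbed lid, closed and solid: 38 mm diameter, 28 mm high (lid knob 3 mm more), 0.06 kg. Origin: centre of its underside. Two to four of them are there at a start, on the table to the left, in front of the panel rest; the absent ones read None.
- wash_bottle: Bystander: white wash bottle, 60 mm diameter, 160 mm tall, loose. Not part of the job. Origin: centre of its underside.
- jar: Bystander: amber jar, 48 mm diameter, 70 mm tall, loose. Not part of the job. Origin: centre of its underside.
- mug: Bystander: blue mug, 76 mm diameter, 85 mm tall, loose. Not part of the job. Origin: centre of its underside.
- weight: Bystander: brass calibration weight, 34 mm diameter, 46 mm tall, loose. Not part of the job. Origin: centre of its underside.
- spatula: Bystander: black-handled spatula lying flat, 200 mm long, loose. Not part of the job. Origin: middle of its length, at its underside.
- sample_box: Bystander: cardboard sample box 60 by 90 by 35 mm, loose. Not part of the job. Origin: centre of its underside.

How it is judged:
By the outcome, as a careful person would: the job done as asked, in the order asked, and still so for the second after the job is handed in, with the robot touching nothing.
Of crucible_0, crucible_1, crucible_2, crucible_3 only 2 to 4 are there at a start; the rules pass over those that are not, and their reading is None.
At some moment in a run one of crucible_0, crucible_1, crucible_2, crucible_3 may be knocked a few centimetres aside while the robot is not near it.
It also fails if it takes over 210 s, if anything falls off the work surface, if the arm or the gripper's body presses on something with over 40 N, if the wrist force passes 120 N, or if a joint passes its speed limit or range.

## Robot

A 7-joint arm with a two-finger parallel gripper is mounted at the origin on the work surface. World frame = base frame: x ahead of the robot, y to its left, z up, the work surface at z = 0. Lengths are in m, angles in rad, forces in N, time in s.
With the tool pointing down it reaches from about 0.425 to 0.8 m from the base axis. Payload 8.3 kg.
Tool frame: the origin (TCP) lies on the centre line of the jaws, within the pads' length; the fingertips stand 11 mm ahead of it and the grasp point (between the pads) lies 8 mm behind it; z points along the fingers, y is the line along which they close (so a half turn about z gives the same grasp; the last joint's range is limited). The gripper opens to 85 mm and grips with 20 to 120 N. Pads are 22 mm wide; open, the fingers measure 114 mm over their backs; the gripper's body (76 mm by 85 mm) begins 54 mm behind the grasp point. The pads swing forward as they close: fully open they stand 13 mm farther back than shut.
Start: joints at [-1.343, 0.383, 0.016, 1.37, -0.006, 1.388, -0.046], TCP at [0.179, 0.599, 0.242] pointing down, gripper open.
Joint ranges: [-2.95, 2.95], [-0.25, 2.06], [-1.52, 1.56], [0.18, 2.33], [-1.44, 4.58], [0.02, 2.06], [-3.01, 3.01]. Speed limits (rad/s): [2.39, 2.39, 3.01, 3.01, 3.14, 3.14, 3.14].

## Interface

Orientations are given as a unit quaternion [x, y, z, w].
In Python, from workcell import env, viewer, status, close_job gives the robot as it stands (env), with the cameras (viewer), the job as plain functions and the readings (status).
- The arm moves only by the shell command python3 inch.py [OPENING] [FORCE], which reads ROWS from standard input. ROWS is a JSON list that holds a single list of rows (three levels of brackets), with 1 to 10 rows, each of 6 numbers: dx, dy, dz in m, then a rotation vector rx, ry, rz in rad; each row shifts and turns the commanded pose from where the row before left it, along the tool's axes as they then stand; what a row does not reach is not made up. A row lasts 1/10 s, in which the tool goes at most 0.05 m and 0.15 rad, less where a joint would pass 70% of its speed; a pose out of reach is approached as far as the arm can. OPENING is the finger opening in m, set as the command begins (- or left out keeps the last). The fingers move at their own pace and stop on an object; FORCE is the grip in N (left out, the last holds). Time passes only in rows, so rows that do not move let the fingers close. It prints the time, the measured TCP pose, the force, the opening and the grip force at its end. Input that does not fit is refused with a message, and nothing moves.
- status.state(): the state, without advancing time (a new reading comes with each control period).
- viewer.capture(name): name is "side" or "top" or "wrist"; returns the picture (420x560x3 uint8, red, green, blue); there is no depth.
- viewer.camera_model(name): a dict with "camera_matrix" (3x3 intrinsics, pixels), "extrinsics" (4x4, takes a point from world to camera coordinates). Camera axes: x right, y down, z forward; pixel columns grow to the right and rows downward; lengths in m; the calibration is good to about 2 mm. A picture is of the moment at which its call begins: read the wrist's pose just before it. camera_model takes no time and is no camera call; for the wrist camera it gives the pose at the moment of the call.
- close_job(): hands the job in; it is judged then, once.
The state is a dict: "time_s": time; "joint_positions": joint angles; "dq": joint speeds; "joint_torque": joint torques, N m; "position": TCP position; "tcp_rot": TCP orientation; "ft_force": force on the tool from outside, world axes, zero at the start; "ft_torque": the same for the moment, N m; "width": finger opening in m; "finger_force": force on a finger pad.
Only numpy, scipy, OpenCV 4.12 (cv2) and the standard library are available. Lean on these libraries where they do the work, as an engineer would, in place of code of your own. Each camera call takes 0.05 s, during which the arm holds its last target. There are 200 camera calls.

## Working session

There is one attempt and no reset: what is moved stays moved. The work goes in short steps, Python scripts to look and compute and a shell command to move; the robot and the scene stay as the last step left them, time stands still between calls to the robot, and variables do not carry over. Pictures are saved under pics/ and viewed, at most 14 in all, crops included, and the job is handed in when it is done.

```bash
ls; mkdir -p pics; cat > h.py <<'E'
import numpy as np,cv2
from workcell import env, viewer, status, close_job
from scipy.spatial.transform import Rotation as R
def snap(n,f):
    m=viewer.camera_model(n); im=viewer.capture(n)
    cv2.imwrite(f'pics/{f}.png',cv2.cvtColor(im,cv2.COLOR_RGB2BGR)); np.savez(f'pics/{f}.npz',K=m['camera_matrix'],E=m['extrinsics']); return im
def load(f):
    d=np.load(f'pics/{f}.npz'); return cv2.imread(f'pics/{f}.png'),d['K'],d['E']
def ray(f,u,v):
    _,K,E=load(f); E=np.array(E); c=-E[:3,:3].T@E[:3,3]; d=E[:3,:3].T@np.linalg.solve(K,[u,v,1.]); return c,d/np.linalg.norm(d)
def onz(f,u,v,z):
    c,d=ray(f,u,v); return c+d*(z-c[2])/d[2]
def tri(*obs):
    A=np.zeros((3,3));b=np.zeros(3)
    for f,u,v in obs:
        c,d=ray(f,u,v);P=np.eye(3)-np.outer(d,d);A+=P;b+=P@c
    p=np.linalg.solve(A,b); return p,[float(np.linalg.norm((np.eye(3)-np.outer(d,d))@(p-c))) for c,d in [ray(*o) for o in obs]]
def proj(f,p):
    _,K,E=load(f); q=np.array(E)[:3,:3]@np.array(p)+np.array(E)[:3,3]; q=np.array(K)@q; return q[:2]/q[2]
def tool(p):  # world point delta in tool axes
    s=status.state(); r=R.from_quat(s['tcp_rot']); return r.inv().apply(np.array(p)-s['position'])
E
python3 - <<'E'
from h import *
np.set_printoptions(precision=4,suppress=True)
for n in('side','top','wrist'):
    snap(n,n+'0'); _,K,E=load(n+'0'); print(n,K[0],K[1],'\n',E, 'cam',-E[:3,:3].T@E[:3,3])
print(status.state())
E
```

```text
inch.py
pics
workcell.py
side [411.7429   0.     279.0832] [  0.     411.7429 212.7325] 
 [[-0.9573 -0.2889 -0.008   0.5483]
 [-0.1474  0.5119 -0.8463  0.1469]
 [ 0.2486 -0.809  -0.5326  0.9547]
 [ 0.      0.      0.      1.    ]] cam [0.3093 0.8556 0.6372]
top [388.1713   0.     278.664 ] [  0.     388.1713 211.7912] 
 [[-0.0278 -0.9996 -0.009   0.058 ]
 [-0.9937  0.0287 -0.108   0.5652]
 [ 0.1082  0.006  -0.9941  1.1246]
 [ 0.      0.      0.      1.    ]] cam [0.4416 0.0351 1.1796]
wrist [298.6612   0.     283.0839] [  0.     298.6612 209.347 ] 
 [[ 0.2861  0.9582 -0.0013 -0.6238]
 [ 0.9239 -0.2755  0.2655 -0.0345]
 [ 0.254  -0.0771 -0.9641  0.3792]
 [ 0.      0.      0.      1.    ]] cam [0.114  0.6175 0.374 ]
{'time_s': 0.15, 'joint_positions': array([-1.3429,  0.3841,  0.0164,  1.3709, -0.0063,  1.3882, -0.0465]), 'dq': array([-0.0013, -0.003 ,  0.0005, -0.0035, -0.0007, -0.0011,  0.0011]), 'joint_torque': array([  0.0011, -62.8158,   0.8454, -37.2165,   0.0166,   0.011 ,
        -0.    ]), 'position': array([0.1791, 0.5984, 0.2415]), 'tcp_rot': array([ 0.1449,  0.9895, -0.0008, -0.0001]), 'ft_force': array([-0.3521, -0.157 ,  0.1372]), 'ft_torque': array([ 0.0255, -0.0281, -0.0117]), 'finger_force': 0.0, 'width': 0.08519799661623734}
```

View pics/top0.png

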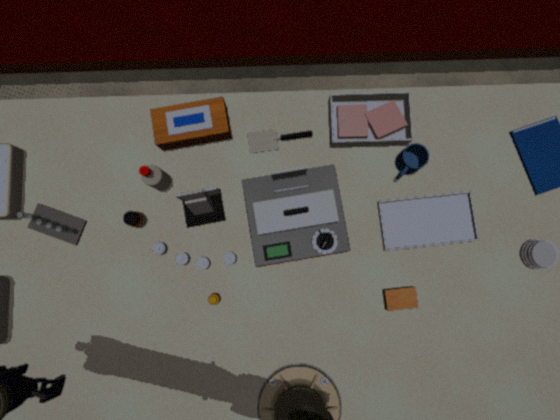

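View pics/side0.png

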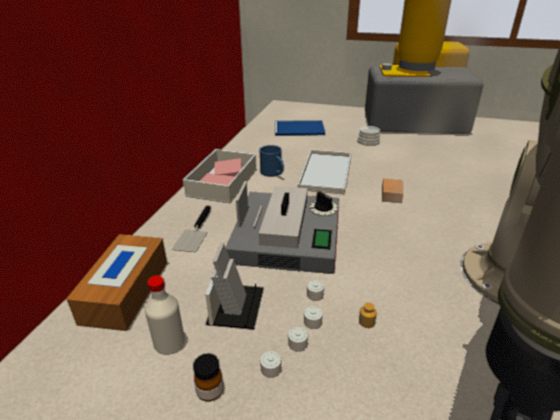

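The top view shows the station at about (297,215) with the cover's black handle at (296,211) and the dial at (325,240). The rest is at (203,207), four crucibles are at (160,248), (182,258), (203,263) and (230,257), and the tray is at (427,221). In the side view the panels stand at about (228,285).

```bash
python3 - <<'E'
import cv2,numpy as np
a=cv2.imread('pics/top0.png')[145:290,140:360]; a=cv2.resize(a,None,fx=3.6,fy=3.6,interpolation=cv2.INTER_CUBIC)
cv2.imwrite('pics/top0c.png',np.clip(a*1.5,0,255))
E
```

```text
[ WARN:0@0.066] global loadsave.cpp:1063 imwrite_ Unsupported depth image for selected encoder is fallbacked to CV_8U.
```

View pics/top0c.png

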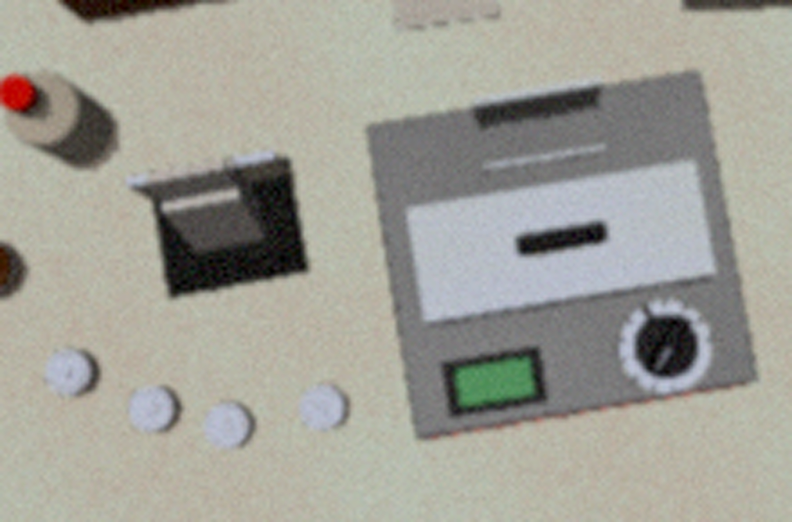

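The crop shows the station corners, the tray-side dial and a pointer. The screen's white top edge runs over roughly (163,207)-(238,193) in the crop. Next I'll compute world points from contours.

```bash
cat > m0.py <<'E'
from h import *
np.set_printoptions(precision=4,suppress=True)
c=lambda u,v:(140+(u+.5)/3.6-.5,145+(v+.5)/3.6-.5)
st=[onz('top0',*c(*q),.05) for q in[(368,126),(698,71),(756,380),(418,437)]]
print('station',np.array(st),np.mean(st,0),'sides',[np.linalg.norm(st[i]-st[i-3]) for i in range(4)])
e=[st[0]-st[1],st[3]-st[2]]; print('yaw',[np.degrees(np.arctan2(-q[0],q[1])) for q in e],[np.degrees(np.arctan2(q[1],q[0])) for q in (st[0]-st[3],st[1]-st[2])])
# blobs
def blobs(f,mask,roi,amin,z):
    m=np.zeros_like(mask);x0,y0,x1,y1=roi;m[y0:y1,x0:x1]=mask[y0:y1,x0:x1]
    for k in cv2.findContours(m,cv2.RETR_EXTERNAL,cv2.CHAIN_APPROX_NONE)[0]:
        if cv2.contourArea(k)<amin: continue
        M=cv2.moments(k);u,v=M['m10']/M['m00'],M['m01']/M['m00'];b=cv2.boxPoints(cv2.minAreaRect(k))
        B=np.array([onz(f,*q,z) for q in b]);d=B[1]-B[0];d2=B[2]-B[1];L=d if np.linalg.norm(d)>np.linalg.norm(d2) else d2
        print(f,'px',np.round([u,v],1),'A',cv2.contourArea(k),'w',onz(f,u,v,z),'box',np.linalg.norm(d),np.linalg.norm(d2),'yaw_y',(np.degrees(np.arctan2(-L[0],L[1]))+90)%180-90,'ctr',B.mean(0)[:2])
t=load('top0')[0];hs=cv2.cvtColor(t,cv2.COLOR_BGR2HSV)
white=((t[...,0].astype(int)>t[...,2]-2)&(t.min(2)>115)).astype(np.uint8)
print('crucibles');blobs('top0',white,(145,235,245,280),30,.028)
print('cover');blobs('top0',white,(247,180,345,240),300,.085)
print('tray');blobs('top0',white,(370,180,485,260),500,.022)
blk=(t.max(2)<60).astype(np.uint8)
print('handle');blobs('top0',blk,(275,200,318,222),20,.115)
print('dial');blobs('top0',blk,(312,228,338,252),20,.06)
s=load('side0')[0]; b2=(s.max(2)<50).astype(np.uint8)
blobs('side0',b2,(276,190,300,220),15,.115)
E
python3 m0.py
```

```text
station [[ 0.6632  0.1479  0.05  ]
 [ 0.7011 -0.1246  0.05  ]
 [ 0.4469 -0.1602  0.05  ]
 [ 0.4091  0.1123  0.05  ]] [ 0.5551 -0.0061  0.05  ] sides [np.float64(0.27514000839174213), np.float64(0.2566493312670009), np.float64(0.27510600850578737), np.float64(0.25662048954560923)]
yaw [np.float64(7.916399882525428), np.float64(7.910385476004395)] [np.float64(7.981652556521374), np.float64(7.974054563087041)]
crucibles
top0 px [201.6 263.1] A 86.0 w [0.4215 0.2734 0.028 ] box 0.033046714231321744 0.03136488057708563 yaw_y 55.36918871175391 ctr [0.4218 0.273 ]
top0 px [228.2 257.6] A 90.0 w [0.4354 0.1945 0.028 ] box 0.033082005312281976 0.03354263781837401 yaw_y -46.02814278207819 ctr [0.4342 0.1952]
top0 px [180.8 258.1] A 84.5 w [0.4378 0.3346 0.028 ] box 0.031581520460911734 0.032772735980238395 yaw_y -71.688136196388 ctr [0.4382 0.3351]
top0 px [157.3 247.9] A 71.5 w [0.4698 0.4044 0.028 ] box 0.032969772238010946 0.029851606848335287 yaw_y 44.23972175435682 ctr [0.4709 0.4068]
cover
top0 px [295.2 211.5] A 2347.0 w [ 0.5601 -0.0054  0.085 ] box 0.22998229746348633 0.08819290553836837 yaw_y 7.883303008266438 ctr [ 0.5604 -0.0052]
tray
top0 px [426.3 221.2] A 3780.5 w [ 0.5267 -0.3973  0.022 ] box 0.2680350380990544 0.1415712577193432 yaw_y 4.724203792826273 ctr [ 0.5239 -0.3979]
handle
top0 px [295.4 211. ] A 96.0 w [ 0.5582 -0.0048  0.115 ] box 0.06537201298738365 0.014136368072857265 yaw_y 7.86677740573117 ctr [ 0.5583 -0.005 ]
dial
top0 px [324.6 240.6] A 202.5 w [ 0.4763 -0.0881  0.06  ] box 0.048532431112254144 0.04617637174048473 yaw_y 76.50113142381852 ctr [ 0.476  -0.0881]
side0 px [284.6 204.2] A 72.0 w [0.5513 0.0209 0.115 ] box 0.012882954200235983 0.10108545666843241 yaw_y 15.860567662464817 ctr [0.5531 0.0157]
```

```bash
python3 - <<'E'
import cv2,numpy as np
a=cv2.imread('pics/side0.png')[165:385,200:345]; a=cv2.resize(a,None,fx=2.7,fy=2.7,interpolation=cv2.INTER_CUBIC)
b=cv2.imread('pics/wrist0.png')[:,:]
b=cv2.resize(b,None,fx=.7,fy=.7); o=np.zeros((594,800,3),np.uint8);o[:a.shape[0],:a.shape[1]]=a;o[:294,400:792]=b[:294]
cv2.imwrite('pics/side0c.png',o)
E
```

```text
(no output)
```

View pics/side0c.png

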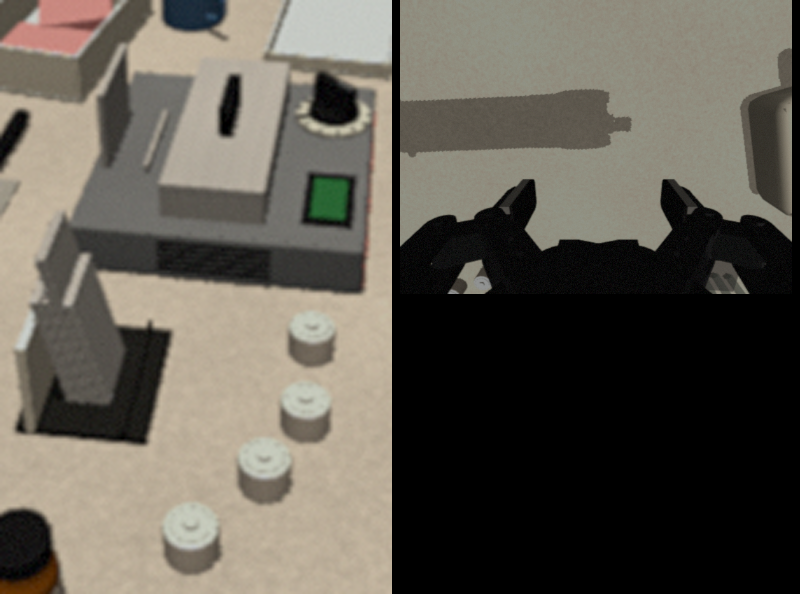

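The side crop shows the tall screen near the rest's wall, with short panels in front of it and one short panel's edge visible. All four crucibles are upright. The station's yaw is about 7.9° and the handle is near (0.558,-0.005). I'll move above the handle.

```bash
cat > go.py <<'E'
# go.py x y z ydir_deg : deltas to a tool-down pose whose closing line (tool y) points along ydir
import sys; from h import *
np.set_printoptions(precision=4,suppress=True)
x,y,z,a=map(float,sys.argv[1:5]); s=status.state(); r=R.from_quat(s['tcp_rot']); a=np.radians(a)
Y=np.array([np.cos(a),np.sin(a),0]);Z=np.array([0,0,-1.]);T=R.from_matrix(np.c_[np.cross(Y,Z),Y,Z]); d=np.array([x,y,z])-s['position']
print('now-axes',r.inv().apply(d),'rot',(r.inv()*T).as_rotvec(),'after-rot',T.inv().apply(d),'q',s['joint_positions'].round(2))
E
python3 go.py 0.45 0.35 0.27 50; python3 go.py .558 -.005 .27 7.9
```

```text
now-axes [-0.3308 -0.1604 -0.0283] rot [-0.0015  0.0003  0.4074] after-rot [-0.3672 -0.0161 -0.0285] q [-1.34  0.38  0.02  1.37 -0.01  1.39 -0.05]
now-axes [-0.536  -0.4695 -0.0278] rot [-0.0014  0.0009  1.1422] after-rot [-0.6498  0.2924 -0.0285] q [-1.34  0.38  0.02  1.37 -0.01  1.39 -0.05]
```

```bash
echo '[[[-0.041, -0.02, -0.0035, 0, 0, 0], [-0.041, -0.02, -0.0035, 0, 0, 0], [-0.041, -0.02, -0.0035, 0, 0, 0], [-0.041, -0.02, -0.0035, 0, 0, 0], [-0.041, -0.02, -0.0035, 0, 0, 0], [-0.041, -0.02, -0.0035, 0, 0, 0], [-0.041, -0.02, -0.0035, 0, 0, 0], [-0.041, -0.02, -0.0035, 0, 0, 0], [0, 0, 0, 0, 0, 0.14], [0, 0, 0, 0, 0, 0.14]]]' | python3 inch.py 0.085 30; python3 go.py .558 -.005 .27 7.9
```

```text
time_s: 1.15
position: [0.4491, 0.3494, 0.2702]
tcp_rot: [0.286, 0.958, -0.0, 0.0]
ft_force: [-0.4, 0.2, -0.3]
width: 0.0848
finger_force: 0.0
now-axes [-0.2854 -0.2367  0.0003] rot [-0.0002  0.0004  0.8525] after-rot [-0.366   0.0592  0.0002] q [-0.92  0.25  0.25  1.49 -0.06  1.41  0.32]
```

```bash
python3 -c "
from h import *
snap('wrist','w1')"
echo '[[[0, 0, 0, 0, 0, 0.1425], [0, 0, 0, 0, 0, 0.1425], [0, 0, 0, 0, 0, 0.1425], [0, 0, 0, 0, 0, 0.1425], [0, 0, 0, 0, 0, 0.1425], [0, 0, 0, 0, 0, 0.1425]]]' | python3 inch.py; echo '[[[-0.045, 0.0074, 0, 0, 0, 0], [-0.045, 0.0074, 0, 0, 0, 0], [-0.045, 0.0074, 0, 0, 0, 0], [-0.045, 0.0074, 0, 0, 0, 0], [-0.045, 0.0074, 0, 0, 0, 0], [-0.045, 0.0074, 0, 0, 0, 0], [-0.048, 0.0074, 0, 0, 0, 0], [-0.048, 0.0074, 0, 0, 0, 0], [0, 0, 0, 0, 0, 0]]]' | python3 inch.py
python3 -c "
from h import *
snap('wrist','w2')
a=load('w1')[0];b=load('w2')[0]
o=np.zeros((600,400,3),np.uint8);o[:300]=cv2.resize(a,(400,300));o[300:]=cv2.resize(b,(400,300));cv2.imwrite('pics/w12.png',o)"
```

```text
time_s: 1.8
position: [0.4471, 0.3517, 0.27]
tcp_rot: [0.655, 0.756, -0.0, -0.0]
ft_force: [0.1, -0.4, 0.5]
width: 0.0848
finger_force: 0.0
time_s: 2.7
position: [0.5594, -0.0109, 0.2705]
tcp_rot: [0.657, 0.754, -0.001, 0.001]
ft_force: [-0.0, 0.0, 0.4]
width: 0.085
finger_force: 0.0
```

View pics/w12.png

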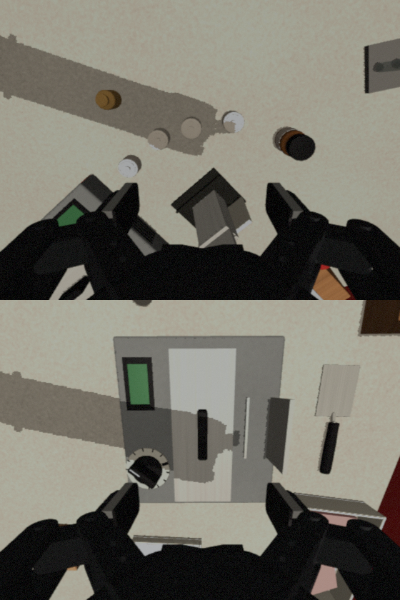

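The wrist view shows the handle at about (283,188) in full-resolution pixels, the dial at about (205,235), the lip at about (349,178) and the holder wall at about (390,190). Next I'll triangulate with the top view.

```bash
cat > m1.py <<'E'
from h import *
np.set_printoptions(precision=4,suppress=True)
t=load('w2')[0]
def bl(m,roi,amin):
    k=np.zeros(m.shape,np.uint8);x0,y0,x1,y1=roi;k[y0:y1,x0:x1]=m[y0:y1,x0:x1]
    for c in cv2.findContours(k,cv2.RETR_EXTERNAL,cv2.CHAIN_APPROX_NONE)[0]:
        if cv2.contourArea(c)>=amin:
            M=cv2.moments(c);yield M['m10']/M['m00'],M['m01']/M['m00'],cv2.contourArea(c),cv2.minAreaRect(c)
blk=t.max(2)<45
for u,v,a,r in bl(blk,(265,140,305,240),200):
    print('handle',u,v,a,r,tri(('w2',u,v),('top0',295.4,211.)),onz('w2',u,v,.115))
    H=(u,v)
print('proj of handle ref',proj('w2',[.5583,-.005,.115]))
g=t.astype(int); cov=(g.min(2)>75)&(abs(g[...,0]-g[...,2])<25)
for v in (80,130,250):print(v,[ (u,t[v,u].tolist()) for u in range(155,420,12)])
E
python3 m1.py
```

```text
handle 283.00245248313917 188.4459431841406 815.5 ((283.0, 188.5), (69.0, 12.0), 90.0) (array([ 0.5585, -0.0047,  0.1065]), [0.0008258602843377829, 0.0008258602843377651]) [ 0.5575 -0.0026  0.115 ]
proj of handle ref [283.4871 190.9264]
80 [(155, [154, 168, 172]), (167, [112, 117, 120]), (179, [54, 61, 59]), (191, [58, 62, 63]), (203, [57, 60, 62]), (215, [111, 118, 118]), (227, [114, 118, 121]), (239, [167, 175, 172]), (251, [167, 174, 171]), (263, [167, 174, 172]), (275, [171, 175, 174]), (287, [169, 173, 171]), (299, [169, 174, 172]), (311, [168, 175, 172]), (323, [165, 173, 171]), (335, [112, 118, 120]), (347, [111, 118, 119]), (359, [114, 120, 120]), (371, [109, 115, 118]), (383, [108, 113, 114]), (395, [106, 111, 111]), (407, [160, 174, 171]), (419, [158, 173, 172])]
130 [(155, [156, 169, 173]), (167, [104, 113, 113]), (179, [23, 23, 28]), (191, [76, 114, 72]), (203, [80, 118, 76]), (215, [81, 86, 89]), (227, [115, 121, 122]), (239, [167, 172, 171]), (251, [167, 175, 174]), (263, [167, 173, 170]), (275, [170, 174, 171]), (287, [170, 174, 173]), (299, [172, 176, 173]), (311, [169, 174, 172]), (323, [170, 175, 174]), (335, [109, 117, 117]), (347, [107, 114, 116]), (359, [108, 112, 115]), (371, [107, 115, 115]), (383, [109, 116, 117]), (395, [154, 171, 172]), (407, [153, 168, 172]), (419, [154, 172, 172])]
250 [(155, [151, 166, 172]), (167, [154, 169, 171]), (179, [116, 126, 126]), (191, [23, 21, 24]), (203, [31, 35, 36]), (215, [0, 1, 0]), (227, [165, 174, 172]), (239, [112, 118, 120]), (251, [145, 153, 155]), (263, [98, 106, 111]), (275, [99, 107, 111]), (287, [97, 103, 107]), (299, [131, 141, 145]), (311, [157, 168, 173]), (323, [149, 158, 160]), (335, [108, 115, 118]), (347, [111, 116, 119]), (359, [108, 114, 116]), (371, [108, 113, 115]), (383, [152, 169, 172]), (395, [153, 169, 173]), (407, [153, 167, 172]), (419, [150, 165, 172])]
```

```bash
python3 go.py .558 -.004 .100 7.9; python3 -c "
from h import *;c=np.array([.5239,-.3979]);print(c)"
```

```text
now-axes [ 0.0031 -0.0007  0.1702] rot [-0.0003  0.0017  0.0027] after-rot [ 0.0028 -0.0008  0.1702] q [-0.53  0.25  0.59  1.53 -0.14  1.4   0.21]
[ 0.5239 -0.3979]
```

```bash
echo '[[[0.003, -0.0007, 0.03, 0, 0, 0], [0, 0, 0.035, 0, 0, 0], [0, 0, 0.035, 0, 0, 0], [0, 0, 0.03, 0, 0, 0], [0, 0, 0.025, 0, 0, 0], [0, 0, 0.015, 0, 0, 0], [0, 0, 0, 0, 0, 0], [0, 0, 0, 0, 0, 0]]]' | python3 inch.py; echo '[[[0, 0, 0, 0, 0, 0], [0, 0, 0, 0, 0, 0], [0, 0, 0, 0, 0, 0], [0, 0, 0, 0, 0, 0], [0, 0, 0, 0, 0, 0], [0, 0, 0, 0, 0, 0], [0, 0, 0, 0, 0, 0], [0, 0, 0, 0, 0, 0]]]' | python3 inch.py 0.0 60;echo '[[[0, 0, -0.03, 0, 0, 0], [0, 0, -0.04, 0, 0, 0], [0, 0, -0.04, 0, 0, 0], [0, 0, 0, 0, 0, 0], [0, 0, 0, 0, 0, 0]]]' | python3 inch.py; python3 go.py .524 -.398 .20 4.8
```

```text
time_s: 3.55
position: [0.5583, 0.0012, 0.101]
tcp_rot: [0.653, 0.757, 0.0, 0.0]
ft_force: [0.6, -0.2, 0.0]
width: 0.085
finger_force: 0.0
time_s: 4.35
position: [0.5581, 0.0007, 0.1007]
tcp_rot: [0.654, 0.756, 0.0, 0.0]
ft_force: [-0.1, -0.2, 5.2]
width: 0.0129
finger_force: 59.6
time_s: 4.85
position: [0.558, 0.0008, 0.2104]
tcp_rot: [0.654, 0.757, 0.0, 0.0]
ft_force: [-0.5, -1.0, -3.1]
width: 0.0128
finger_force: 59.2
now-axes [-0.3897 -0.0913  0.0103] rot [ 0.0008 -0.0003  0.0614] after-rot [-0.3945 -0.0672  0.0104] q [-0.53  0.28  0.58  1.63 -0.16  1.28  0.22]
```

```bash
echo '[[[0, 0, 0, 0, 0, 0.061], [-0.03, -0.007, 0, 0, 0, 0], [-0.045, -0.007, 0, 0, 0, 0], [-0.045, -0.008, 0, 0, 0, 0], [-0.045, -0.008, 0, 0, 0, 0], [-0.045, -0.008, 0, 0, 0, 0], [-0.045, -0.008, 0, 0, 0, 0], [-0.045, -0.007, 0, 0, 0, 0], [-0.045, -0.007, 0, 0, 0, 0], [-0.044, -0.007, 0, 0, 0, 0]]]' | python3 inch.py ;echo '[[[0, 0, 0, 0, 0, 0], [0, 0, 0, 0, 0, 0], [0, 0, 0, 0, 0, 0]]]' | python3 inch.py; python3 go.py .525 -.393 .058 4.8; python3 -c "
from h import *
snap('wrist','w3');snap('top','top3')
a=load('w3')[0];b=load('top3')[0]
o=np.zeros((600,400,3),np.uint8);o[:300]=cv2.resize(a,(400,300));o[300:]=cv2.resize(b[120:300,320:],(400,300));cv2.imwrite('pics/w3c.png',o)"
```

```text
time_s: 5.85
position: [0.5227, -0.3935, 0.2075]
tcp_rot: [0.677, 0.736, -0.0, -0.002]
ft_force: [0.8, -0.4, -2.1]
width: 0.0131
finger_force: 59.0
time_s: 6.15
position: [0.5239, -0.391, 0.2084]
tcp_rot: [0.676, 0.737, 0.0, -0.002]
ft_force: [-0.1, 1.0, -2.0]
width: 0.013
finger_force: 59.2
now-axes [-0.0025  0.0013  0.1504] rot [-0.0019 -0.0025  0.0014] after-rot [-0.0021  0.001   0.1504] q [ 0.13  0.54  0.7   1.35 -0.34  1.38  0.92]
```

View pics/w3c.png

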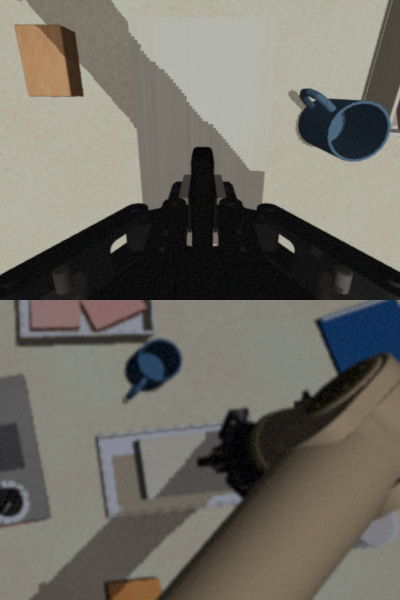

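The cover hangs square over the tray, clear of the mug, so I'll lower it.

```bash
echo '[[[-0.002, 0.001, 0.03, 0, 0, 0], [0, 0, 0.035, 0, 0, 0], [0, 0, 0.03, 0, 0, 0], [0, 0, 0.025, 0, 0, 0], [0, 0, 0.015, 0, 0, 0], [0, 0, 0.01, 0, 0, 0], [0, 0, 0.005, 0, 0, 0], [0, 0, 0, 0, 0, 0], [0, 0, 0, 0, 0, 0]]]' | python3 inch.py; echo '[[[0, 0, 0, 0, 0, 0], [0, 0, 0, 0, 0, 0], [0, 0, 0, 0, 0, 0], [0, 0, 0, 0, 0, 0], [0, 0, 0, 0, 0, 0]]]' | python3 inch.py 0.06 30;echo '[[[0, 0, -0.03, 0, 0, 0], [0, 0, -0.045, 0, 0, 0], [0, 0, -0.045, 0, 0, 0], [0, 0, -0.045, 0, 0, 0], [0, 0, -0.03, 0, 0, 0]]]' | python3 inch.py 0.085; python3 go.py .48 .10 .25 7.9
python3 go.py .43 .3 .25 7.9
```

```text
time_s: 7.15
position: [0.5255, -0.395, 0.0615]
tcp_rot: [0.677, 0.736, 0.0, 0.001]
ft_force: [0.2, 0.3, -1.6]
width: 0.013
finger_force: 59.1
time_s: 7.65
position: [0.525, -0.3945, 0.0605]
tcp_rot: [0.677, 0.736, -0.0, 0.0]
ft_force: [0.3, 0.3, 0.2]
width: 0.0603
finger_force: 0.0
time_s: 8.15
position: [0.5252, -0.3952, 0.2593]
tcp_rot: [0.677, 0.736, 0.0, 0.002]
ft_force: [0.3, -0.7, 0.0]
width: 0.0854
finger_force: 0.0
now-axes [ 0.4972 -0.0036  0.008 ] rot [ 0.0029  0.0027 -0.0541] after-rot [0.4967 0.0233 0.0093] q [ 0.14  0.52  0.72  1.27 -0.33  1.47  0.91]
now-axes [ 0.7007 -0.0367  0.0074] rot [ 0.0029  0.0027 -0.0541] after-rot [0.7016 0.0013 0.0093] q [ 0.14  0.52  0.72  1.27 -0.33  1.47  0.91]
```

```bash
echo '[[[0, 0, 0, 0, 0, -0.054], [0.04, 0.002, 0.001, 0, 0, 0], [0.05, 0.002, 0.001, 0, 0, 0], [0.05, 0.002, 0.001, 0, 0, 0], [0.05, 0.003, 0.001, 0, 0, 0], [0.05, 0.003, 0.001, 0, 0, 0], [0.05, 0.003, 0.001, 0, 0, 0], [0.05, 0.003, 0.001, 0, 0, 0], [0.05, 0.003, 0.001, 0, 0, 0], [0.04, 0.002, 0.001, 0, 0, 0]]]' | python3 inch.py;echo '[[[0.03, 0, 0, 0, 0, 0], [0.01, 0, 0, 0, 0, 0], [0, 0, 0, 0, 0, 0]]]' | python3 inch.py; python3 -c "
from h import *
print(status.state()['position'])
snap('wrist','w4');snap('side','side4')
a=load('w4')[0];cv2.imwrite('pics/w4c.png',a[:330])"
```

```text
time_s: 9.15
position: [0.4879, 0.0372, 0.2465]
tcp_rot: [0.656, 0.755, 0.001, -0.0]
ft_force: [0.6, 0.1, -1.2]
width: 0.0846
finger_force: 0.0
time_s: 9.45
position: [0.4828, 0.0749, 0.2463]
tcp_rot: [0.656, 0.755, -0.0, -0.0]
ft_force: [0.5, -0.5, 0.1]
width: 0.085
finger_force: 0.0
[0.48284258 0.07493847 0.24626037]
```

View pics/w4c.png

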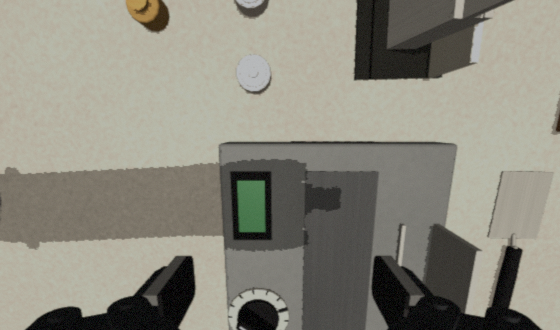

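The wrist view shows the strip's left-end corners at (303,171) and (378,171), the lip's left end at (403,225), the wall's left end at (432,225)-(474,245), the station's far-left corners at (219,142) and (455,142), and a crucible at (253,73).

```bash
cat > m2.py <<'E'
from h import *
np.set_printoptions(precision=4,suppress=True)
a=np.radians(7.9);ex=np.array([np.cos(a),np.sin(a),0]);ey=np.array([-np.sin(a),np.cos(a),0])
p=onz('w4',303,171,.053);q=onz('w4',378,171,.053);print('strip',p,q,np.linalg.norm(q-p),'yaw',np.degrees(np.arctan2(*(q-p)[[1,0]])),'centre',(p+q)/2-ey*.11)
p=onz('w4',219.5,142,.05);q=onz('w4',455.5,142.5,.05);print('st',p,q,np.linalg.norm(q-p),'yaw',np.degrees(np.arctan2(*(q-p)[[1,0]])),'ctr',(p+q)/2-ey*.14)
# heights from two views: station far-left and near-left corner; lip left end; wall left top end
c=lambda u,v:(140+(u+.5)/3.6-.5,145+(v+.5)/3.6-.5)
print('FL',tri(('w4',455,142),('top0',*c(368,126))));print('NL',tri(('w4',219,142),('top0',*c(418,437))))
print('lipL',tri(('w4',403,225),('top0',*c(486,166))),'lip onz',onz('w4',403,225,.058), onz('top0',*c(486,166),.058),onz('top0',*c(604,148),.058))
print('wall top ends',onz('top0',*c(476,103),.13),onz('top0',*c(601,83),.13), 'w4 wall',onz('w4',474,245,.13))
print('wallL',tri(('w4',474,245),('top0',*c(476,103))))
print('dial',onz('w4',258,312,.06))
E
python3 m2.py
```

```text
strip [0.5007 0.0985 0.053 ] [0.5819 0.1101 0.053 ] 0.08196760994288621 yaw 8.110377902973793 centre [ 0.5564 -0.0047  0.053 ]
st [0.4071 0.1163 0.05  ] [0.6585 0.1516 0.05  ] 0.2538366724601816 yaw 7.989434336959363 ctr [ 0.552  -0.0047  0.05  ]
FL (array([0.6668, 0.1511, 0.0334]), [0.0015113803890965025, 0.0015113803890965593])
NL (array([0.4075, 0.1143, 0.0471]), [0.0022951856011330474, 0.002295185601133049])
lipL (array([0.6275, 0.0518, 0.0464]), [0.000293267680129921, 0.00029326768012986854]) lip onz [0.6219 0.0547 0.058 ] [0.6258 0.0518 0.058 ] [ 0.6378 -0.0444  0.058 ]
wall top ends [0.6629 0.0571 0.13  ] [ 0.6756 -0.0389  0.13  ] w4 wall [0.6559 0.0647 0.13  ]
wallL (array([0.6671, 0.0586, 0.1135]), [0.001370608025150197, 0.0013706080251502466])
dial [ 0.473  -0.0789  0.06  ]
```

```bash
python3 - <<'E'
from h import *
np.set_printoptions(precision=4,suppress=True)
c=lambda u,v:(140+(u+.5)/3.6-.5,145+(v+.5)/3.6-.5)
for s,t in [((312,326),(324,407)),((306,397),(228,425)),((264,456),(154,409)),((191,521),(71,373))]:
    su=(200+s[0]/2.7,165+s[1]/2.7); print(tri(('side0',*su),('top0',*c(*t))),onz('side0',*su,.029),onz('top0',*c(*t),.029))
print(onz('w4',253,73,.029))
E
python3 go.py .435 .194 .10 7.9
```

```text
(array([0.4337, 0.1904, 0.0259]), [0.0012567362089753297, 0.0012567362089753761]) [0.4318 0.1936 0.029 ] [0.4349 0.1902 0.029 ]
(array([0.421 , 0.269 , 0.0275]), [0.001446747384864021, 0.001446747384864109]) [0.4193 0.2703 0.029 ] [0.4225 0.269  0.029 ]
(array([0.4365, 0.3304, 0.0255]), [0.0006773037796743829, 0.0006773037796743459]) [0.4351 0.3333 0.029 ] [0.4372 0.3296 0.029 ]
(array([0.4682, 0.3985, 0.0271]), [0.00032126196078980615, 0.00032126196078987283]) [0.4674 0.3999 0.029 ] [0.4685 0.3979 0.029 ]
[0.4325 0.1924 0.029 ]
now-axes [ 0.1275 -0.0314  0.1463] rot [ 0.0002  0.0005 -0.0016] after-rot [ 0.1275 -0.0311  0.1464] q [-0.67  0.08  0.48  1.74 -0.04  1.33 -0.04]
```

```bash
echo '[[[0.045, -0.011, 0.03, 0, 0, 0], [0.045, -0.011, 0.04, 0, 0, 0], [0.036, -0.009, 0.04, 0, 0, 0], [0, 0, 0.035, 0, 0, 0], [0, 0, 0, 0, 0, 0], [0, 0, 0, 0, 0, 0], [0, 0, 0, 0, 0, 0]]]' | python3 inch.py 0.07; python3 go.py .4335 .192 .014 7.9
```

```text
time_s: 10.25
position: [0.4429, 0.1782, 0.1169]
tcp_rot: [0.658, 0.753, 0.001, 0.001]
ft_force: [-0.1, 0.3, -0.4]
width: 0.07
finger_force: 0.0
now-axes [ 0.0149 -0.0078  0.1029] rot [ 0.003  -0.0007 -0.0031] after-rot [ 0.015  -0.0075  0.1029] q [-0.79  0.17  0.38  1.95 -0.07  1.03 -0.25]
```

```bash
echo '[[[0.015, -0.008, 0, 0, 0, 0], [0, 0, 0.03, 0, 0, 0], [0, 0, 0.03, 0, 0, 0], [0, 0, 0, 0, 0, 0], [0, 0, 0, 0, 0, 0], [0, 0, 0, 0, 0, 0]]]' | python3 inch.py 0.07; python3 go.py .4335 .192 .014 7.9;python3 -c "
from h import *
a=snap('wrist','w5');b=snap('side','side5')
o=np.zeros((600,560,3),np.uint8);o[:300]=a[:300,:,::-1];o[300:]=cv2.resize(b[200:360,180:480,::-1],(560,300));cv2.imwrite('pics/w5c.png',o)"
```

```text
time_s: 10.85
position: [0.4326, 0.1934, 0.057]
tcp_rot: [0.657, 0.754, 0.002, 0.001]
ft_force: [0.7, 0.4, 0.5]
width: 0.0699
finger_force: 0.0
now-axes [-0.0016  0.0005  0.043 ] rot [ 0.0031 -0.0013 -0.0008] after-rot [-0.0015  0.0007  0.043 ] q [-0.8   0.25  0.35  2.01 -0.11  0.89 -0.25]
```

View pics/w5c.png

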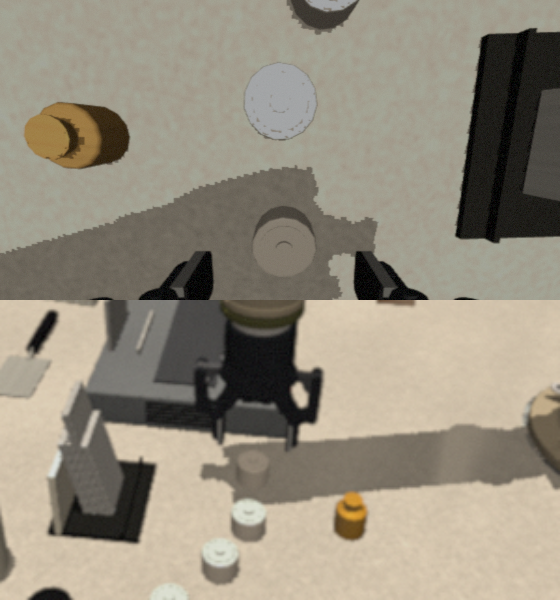

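The crucible at (284,245) sits centred between the fingers, so I'll grasp it.

```bash
echo '[[[-0.001, 0.001, 0.02, 0, 0, 0], [0, 0, 0.015, 0, 0, 0], [0, 0, 0.008, 0, 0, 0], [0, 0, 0, 0, 0, 0], [0, 0, 0, 0, 0, 0]]]' | python3 inch.py; echo '[[[0, 0, 0, 0, 0, 0], [0, 0, 0, 0, 0, 0], [0, 0, 0, 0, 0, 0], [0, 0, 0, 0, 0, 0], [0, 0, 0, 0, 0, 0]]]' | python3 inch.py 0.0 30;echo '[[[0, 0, -0.03, 0, 0, 0], [0, 0, -0.04, 0, 0, 0], [0, 0, -0.04, 0, 0, 0], [0, 0, 0, 0, 0, 0]]]' | python3 inch.py; python3 go.py .5687 -.0823 .068 7.9
```

```text
time_s: 11.45
position: [0.4325, 0.1924, 0.0125]
tcp_rot: [0.657, 0.754, 0.0, 0.0]
ft_force: [-0.1, 0.1, -0.0]
width: 0.0699
finger_force: 0.0
time_s: 11.95
position: [0.4324, 0.1925, 0.0126]
tcp_rot: [0.657, 0.754, 0.001, 0.0]
ft_force: [-1.2, -0.1, 6.2]
width: 0.0371
finger_force: 29.6
time_s: 12.35
position: [0.4352, 0.1937, 0.1273]
tcp_rot: [0.657, 0.754, 0.005, 0.001]
ft_force: [0.1, 0.5, -1.3]
width: 0.037
finger_force: 30.6
now-axes [-0.292   0.0938  0.0589] rot [ 0.0086 -0.0042 -0.0002] after-rot [-0.2917  0.0943  0.0593] q [-0.82  0.15  0.37  1.94 -0.07  1.05 -0.29]
```

```bash
echo '[[[-0.036, 0.0117, 0, 0, 0, 0], [-0.036, 0.0117, 0, 0, 0, 0], [-0.036, 0.0117, 0, 0, 0, 0], [-0.036, 0.0117, 0, 0, 0, 0], [-0.036, 0.0117, 0, 0, 0, 0], [-0.036, 0.0117, 0, 0, 0, 0], [-0.036, 0.0117, 0, 0, 0, 0], [-0.036, 0.0117, 0, 0, 0, 0], [0, 0, 0, 0, 0, 0], [0, 0, 0, 0, 0, 0]]]' | python3 inch.py; python3 go.py .5687 -.0823 .067 7.9
```

```text
time_s: 13.35
position: [0.5641, -0.0812, 0.1211]
tcp_rot: [0.658, 0.753, -0.001, -0.0]
ft_force: [-0.3, 2.0, -0.5]
width: 0.0369
finger_force: 30.5
now-axes [-0.0017  0.0045  0.0541] rot [-0.0011  0.0003 -0.0022] after-rot [-0.0017  0.0044  0.0541] q [-0.34  0.39  0.54  1.71 -0.22  1.11  0.4 ]
```

```bash
echo '[[[-0.002, 0.004, 0.02, 0, 0, 0], [0, 0, 0.02, 0, 0, 0], [0, 0, 0.009, 0, 0, 0], [0, 0, 0.0048, 0, 0, 0], [0, 0, 0, 0, 0, 0], [0, 0, 0, 0, 0, 0]]]' | python3 inch.py; python3 go.py .5687 -.0823 .067 7.9;echo '[[[0, 0, 0, 0, 0, 0], [0, 0, 0, 0, 0, 0], [0, 0, 0, 0, 0, 0]]]' | python3 inch.py 0.06 ;echo '[[[0, 0, -0.03, 0, 0, 0], [0, 0, -0.03, 0, 0, 0], [0, 0, 0, 0, 0, 0]]]' | python3 inch.py; python3 go.py .420 .2695 .13 7.9
```

```text
time_s: 13.95
position: [0.5691, -0.0813, 0.0688]
tcp_rot: [0.656, 0.754, 0.0, 0.0]
ft_force: [-0.1, -0.5, -0.1]
width: 0.0372
finger_force: 30.5
now-axes [-0.001  -0.0005  0.0018] rot [0.001  0.0001 0.0006] after-rot [-0.001  -0.0005  0.0018] q [-0.32  0.46  0.52  1.74 -0.26  1.01  0.44]
time_s: 14.25
position: [0.5689, -0.0816, 0.0685]
tcp_rot: [0.657, 0.754, 0.0, 0.0]
ft_force: [0.1, -0.4, -0.6]
width: 0.0603
finger_force: 0.0
time_s: 14.55
position: [0.5712, -0.0823, 0.1324]
tcp_rot: [0.657, 0.754, 0.002, 0.003]
ft_force: [0.8, 0.1, 0.9]
width: 0.0599
finger_force: 0.0
now-axes [ 0.3692 -0.1015  0.0012] rot [ 0.0071  0.0013 -0.0003] after-rot [ 0.3693 -0.1014  0.0024] q [-0.34  0.39  0.55  1.68 -0.22  1.13  0.4 ]
```

```bash
python3 -c "
from h import *
print(onz('w5',280,100,.029), onz('w5',284,247,.029))"; echo '[[[0.037, -0.0102, -0.002, 0, 0, 0], [0.037, -0.0102, 0, 0, 0, 0], [0.037, -0.0102, 0, 0, 0, 0], [0.037, -0.0102, 0, 0, 0, 0], [0.037, -0.0102, 0, 0, 0, 0], [0.037, -0.0102, 0, 0, 0, 0], [0.037, -0.0102, 0, 0, 0, 0], [0.037, -0.0102, 0, 0, 0, 0], [0.037, -0.0102, 0, 0, 0, 0], [0.037, -0.0102, 0, 0, 0, 0]]]' | python3 inch.py 0.07;  echo '[[[0, 0, 0, 0, 0, 0], [0, 0, 0, 0, 0, 0]]]' | python3 inch.py; python3 go.py .421 .2695 .0125 7.9
```

```text
[0.41947882 0.27266047 0.029     ] [0.43252761 0.19367754 0.029     ]
time_s: 15.55
position: [0.4158, 0.2722, 0.1299]
tcp_rot: [0.657, 0.754, 0.0, -0.0]
ft_force: [-0.7, 1.0, 0.9]
width: 0.0698
finger_force: 0.0
time_s: 15.75
position: [0.4161, 0.2716, 0.1296]
tcp_rot: [0.656, 0.755, -0.0, -0.0]
ft_force: [1.0, -0.9, -0.8]
width: 0.0696
finger_force: 0.0
now-axes [-0.0027  0.0046  0.1171] rot [-0.0005  0.0003  0.0027] after-rot [-0.0028  0.0046  0.1171] q [-0.94  0.2   0.34  1.88 -0.08  1.07 -0.43]
```

```bash
echo '[[[-0.0005, 0.0035, 0.025, 0, 0, 0], [0, 0, 0.025, 0, 0, 0], [0, 0, 0.025, 0, 0, 0], [0, 0, 0.02, 0, 0, 0], [0, 0, 0.014, 0, 0, 0], [0, 0, 0.008, 0, 0, 0], [0, 0, 0, 0, 0, 0]]]' | python3 inch.py;python3 go.py .4195 .2715 .0125 7.9; echo '[[[0, 0, 0, 0, 0, 0], [0, 0, 0, 0, 0, 0], [0, 0, 0, 0, 0, 0], [0, 0, 0, 0, 0, 0], [0, 0, 0, 0, 0, 0]]]' | python3 inch.py 0.0 30;echo '[[[0, 0, -0.03, 0, 0, 0], [0, 0, -0.04, 0, 0, 0], [0, 0, -0.04, 0, 0, 0], [0, 0, 0, 0, 0, 0]]]' | python3 inch.py; python3 go.py .5616 -.0308 .067 7.9
```

```text
time_s: 16.45
position: [0.4202, 0.2694, 0.0121]
tcp_rot: [0.657, 0.754, -0.001, 0.0]
ft_force: [0.3, -0.3, -0.1]
width: 0.07
finger_force: 0.0
now-axes [ 0.0022 -0.0004 -0.0004] rot [-0.0015  0.0015 -0.0016] after-rot [ 0.0022 -0.0004 -0.0004] q [-0.9   0.38  0.31  1.97 -0.16  0.82 -0.36]
time_s: 16.95
position: [0.421, 0.2712, 0.014]
tcp_rot: [0.657, 0.754, 0.001, 0.0]
ft_force: [-0.6, -1.1, 7.1]
width: 0.0364
finger_force: 30.0
time_s: 17.35
position: [0.4232, 0.2729, 0.1288]
tcp_rot: [0.657, 0.754, 0.005, 0.001]
ft_force: [0.8, -0.2, -0.1]
width: 0.0369
finger_force: 30.5
now-axes [-0.3202  0.0948  0.0608] rot [ 0.0084 -0.0057 -0.    ] after-rot [-0.3198  0.0953  0.0618] q [-0.94  0.21  0.35  1.87 -0.08  1.06 -0.42]
```

```bash
echo '[[[-0.04, 0.0124, 0, 0, 0, 0], [-0.04, 0.0124, 0, 0, 0, 0], [-0.04, 0.0124, 0, 0, 0, 0], [-0.04, 0.0124, 0, 0, 0, 0], [-0.04, 0.0124, 0, 0, 0, 0], [-0.04, 0.0124, 0, 0, 0, 0], [-0.04, 0.0124, 0, 0, 0, 0], [-0.038, 0.0124, 0, 0, 0, 0], [0, 0, 0, 0, 0, 0], [0, 0, 0, 0, 0, 0]]]' | python3 inch.py; python3 go.py .5616 -.0308 .067 7.9
```

```text
time_s: 18.35
position: [0.5621, -0.0317, 0.1225]
tcp_rot: [0.658, 0.753, -0.0, -0.0]
ft_force: [0.6, 0.1, -0.2]
width: 0.037
finger_force: 30.5
now-axes [ 0.001  -0.0004  0.0555] rot [-0.0007  0.0004 -0.0024] after-rot [ 0.001  -0.0004  0.0555] q [-0.43  0.37  0.54  1.72 -0.21  1.1   0.31]
```

```bash
echo '[[[0.001, 0, 0.02, 0, 0, 0], [0, 0, 0.02, 0, 0, 0], [0, 0, 0.009, 0, 0, 0], [0, 0, 0.005, 0, 0, 0], [0, 0, 0, 0, 0, 0], [0, 0, 0, 0, 0, 0]]]' | python3 inch.py;echo '[[[0, 0, 0, 0, 0, 0], [0, 0, 0, 0, 0, 0], [0, 0, 0, 0, 0, 0]]]' | python3 inch.py 0.06 ;echo '[[[0, 0, -0.03, 0, 0, 0], [0, 0, -0.03, 0, 0, 0], [0, 0, 0, 0, 0, 0]]]' | python3 inch.py; python3 go.py .4360 .3315 .13 7.9
```

```text
time_s: 18.95
position: [0.5626, -0.0292, 0.0697]
tcp_rot: [0.657, 0.754, 0.0, 0.0]
ft_force: [0.8, 0.1, -0.9]
width: 0.0369
finger_force: 30.5
time_s: 19.25
position: [0.5624, -0.0295, 0.0694]
tcp_rot: [0.657, 0.754, 0.0, 0.0]
ft_force: [-0.0, -0.8, -0.2]
width: 0.0601
finger_force: 0.0
time_s: 19.55
position: [0.5647, -0.0299, 0.1334]
tcp_rot: [0.657, 0.754, 0.003, 0.003]
ft_force: [0.3, -0.0, -0.2]
width: 0.0601
finger_force: 0.0
now-axes [ 0.3757 -0.078   0.0026] rot [ 0.0071  0.0005 -0.0003] after-rot [ 0.3757 -0.0778  0.0034] q [-0.44  0.36  0.54  1.71 -0.2   1.12  0.3 ]
```

```bash
echo '[[[0.0378, -0.0078, -0.002, 0, 0, 0], [0.0378, -0.0078, 0, 0, 0, 0], [0.0378, -0.0078, 0, 0, 0, 0], [0.0378, -0.0078, 0, 0, 0, 0], [0.0378, -0.0078, 0, 0, 0, 0], [0.0378, -0.0078, 0, 0, 0, 0], [0.0378, -0.0078, 0, 0, 0, 0], [0.0378, -0.0078, 0, 0, 0, 0], [0.0378, -0.0078, 0, 0, 0, 0], [0.0378, -0.0078, 0, 0, 0, 0]]]' | python3 inch.py 0.07;  echo '[[[0, 0, 0.03, 0, 0, 0], [0, 0, 0, 0, 0, 0], [0, 0, 0, 0, 0, 0]]]' | python3 inch.py; python3 -c "
from h import *
print(status.state()['position'])
t=snap('wrist','w6')
c=cv2.HoughCircles(cv2.GaussianBlur(cv2.cvtColor(t,cv2.COLOR_RGB2GRAY)[:300],(5,5),0),cv2.HOUGH_GRADIENT,1,40,param1=60,param2=18,minRadius=16,maxRadius=45)
for u,v,r in c[0]: print(u,v,r,onz('w6',u,v,.028))
for u,v,r in c[0]: cv2.circle(t,(int(u),int(v)),int(r),(255,0,0),1)
cv2.imwrite('pics/w6c.png',t[:330,:,::-1])"; python3 go.py .435 .3335 .0125 7.9
```

```text
time_s: 20.55
position: [0.432, 0.3355, 0.1307]
tcp_rot: [0.657, 0.754, -0.0, -0.0]
ft_force: [0.3, -0.9, -1.0]
width: 0.0699
finger_force: 0.0
time_s: 20.85
position: [0.4328, 0.3328, 0.1006]
tcp_rot: [0.657, 0.754, -0.001, 0.0]
ft_force: [0.9, -0.2, -0.3]
width: 0.07
finger_force: 0.0
[0.43282713 0.33283932 0.10058435]
286.5 218.5 27.3 [0.43398884 0.33662009 0.028     ]
348.5 130.5 26.6 [0.46619439 0.40280319 0.028     ]
497.5 48.5 43.3 [0.5479937  0.46367648 0.028     ]
now-axes [0.0004 0.0014 0.089 ] rot [ 0.0002  0.0007 -0.0019] after-rot [0.0003 0.0014 0.089 ] q [-1.    0.34  0.34  1.78 -0.13  1.04 -0.47]
```

View pics/w6c.png

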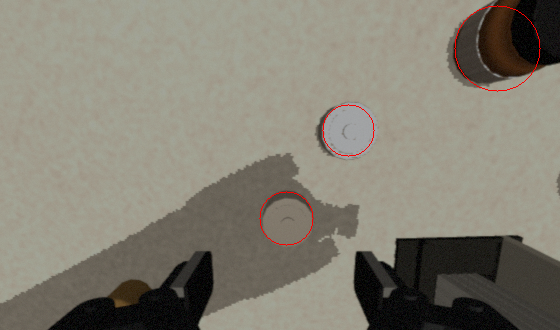

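Crucible 2 is at (287,218), which gives about (0.4345,0.335), and crucible 3 is at (348,130), which gives (0.4665,0.402). I'll check finger clearance to the rest's corner.

```bash
python3 -c "
from h import *
c=lambda u,v:(140+(u+.5)/3.6-.5,145+(v+.5)/3.6-.5)
for q in[(170,297),(307,271),(291,160)]: print(onz('top0',*c(*q),.008))
print(onz('w6',398,237,.014))"
echo '[[[0.001, 0.0014, 0.025, 0, 0, 0], [0, 0, 0.025, 0, 0, 0], [0, 0, 0.02, 0, 0, 0], [0, 0, 0.012, 0, 0, 0], [0, 0, 0.006, 0, 0, 0], [0, 0, 0, 0, 0, 0], [0, 0, 0, 0, 0, 0]]]' | python3 inch.py 0.06;python3 go.py .4345 .335 .0125 7.9; echo '[[[0, 0, 0, 0, 0, 0], [0, 0, 0, 0, 0, 0], [0, 0, 0, 0, 0, 0], [0, 0, 0, 0, 0, 0], [0, 0, 0, 0, 0, 0]]]' | python3 inch.py 0.0 30;echo '[[[0, 0, -0.03, 0, 0, 0], [0, 0, -0.04, 0, 0, 0], [0, 0, -0.04, 0, 0, 0], [0, 0, 0, 0, 0, 0]]]' | python3 inch.py; python3 go.py .5544 .0208 .067 7.9
```

```text
[0.53032172 0.32140262 0.008     ]
[0.54897514 0.20572701 0.008     ]
[0.64404694 0.2181172  0.008     ]
[0.52305691 0.32933018 0.014     ]
time_s: 21.6
position: [0.4348, 0.3357, 0.014]
tcp_rot: [0.657, 0.754, 0.001, 0.0]
ft_force: [-0.5, -0.2, 0.1]
width: 0.0601
finger_force: 0.0
now-axes [-0.0006 -0.0004  0.0015] rot [ 0.0012 -0.0008 -0.0003] after-rot [-0.0006 -0.0004  0.0015] q [-0.97  0.46  0.31  1.84 -0.18  0.86 -0.43]
time_s: 22.1
position: [0.4347, 0.3358, 0.0142]
tcp_rot: [0.657, 0.754, 0.001, 0.0]
ft_force: [-2.1, -1.1, 4.5]
width: 0.0375
finger_force: 29.7
time_s: 22.5
position: [0.4371, 0.3376, 0.1293]
tcp_rot: [0.657, 0.754, 0.005, 0.0]
ft_force: [-0.2, -0.2, 0.1]
width: 0.0371
finger_force: 30.5
now-axes [-0.3303  0.0722  0.0609] rot [ 0.0084 -0.0063 -0.0001] after-rot [-0.3299  0.0727  0.0623] q [-1.    0.31  0.35  1.75 -0.12  1.09 -0.48]
```

```bash
echo '[[[-0.042, 0.0092, 0, 0, 0, 0], [-0.042, 0.0092, 0, 0, 0, 0], [-0.042, 0.0092, 0, 0, 0, 0], [-0.042, 0.0092, 0, 0, 0, 0], [-0.041, 0.0092, 0, 0, 0, 0], [-0.041, 0.0092, 0, 0, 0, 0], [-0.04, 0.0092, 0, 0, 0, 0], [-0.04, 0.0092, 0, 0, 0, 0], [0, 0, 0, 0, 0, 0], [0, 0, 0, 0, 0, 0]]]' | python3 inch.py; python3 go.py .5544 .0208 .068 7.9
```

```text
time_s: 23.5
position: [0.5523, 0.0174, 0.1227]
tcp_rot: [0.658, 0.753, -0.0, -0.0]
ft_force: [-0.0, 0.8, -0.8]
width: 0.0371
finger_force: 30.5
now-axes [0.0031 0.0025 0.0547] rot [-0.0004  0.0003 -0.0027] after-rot [0.0031 0.0025 0.0547] q [-0.51  0.35  0.52  1.75 -0.19  1.09  0.21]
```

```bash
echo '[[[0.003, 0.0025, 0.02, 0, 0, 0], [0, 0, 0.02, 0, 0, 0], [0, 0, 0.009, 0, 0, 0], [0, 0, 0.0055, 0, 0, 0], [0, 0, 0, 0, 0, 0], [0, 0, 0, 0, 0, 0]]]' | python3 inch.py;echo '[[[0, 0, 0, 0, 0, 0], [0, 0, 0, 0, 0, 0], [0, 0, 0, 0, 0, 0]]]' | python3 inch.py 0.06 ;echo '[[[0, 0, -0.03, 0, 0, 0], [0, 0, -0.03, 0, 0, 0], [0, 0, 0, 0, 0, 0]]]' | python3 inch.py; python3 go.py .4665 .4015 .13 7.9
```

```text
time_s: 24.1
position: [0.5548, 0.0223, 0.0692]
tcp_rot: [0.657, 0.754, 0.0, 0.0]
ft_force: [1.0, -0.7, -0.5]
width: 0.0369
finger_force: 30.4
time_s: 24.4
position: [0.5547, 0.022, 0.0689]
tcp_rot: [0.657, 0.754, 0.0, 0.0]
ft_force: [-0.4, -0.3, -0.1]
width: 0.0606
finger_force: 0.0
time_s: 24.7
position: [0.5571, 0.0218, 0.1328]
tcp_rot: [0.657, 0.754, 0.003, 0.002]
ft_force: [0.5, -0.5, -0.0]
width: 0.0601
finger_force: 0.0
now-axes [ 0.3886 -0.0377  0.0026] rot [ 0.0071 -0.0002 -0.0004] after-rot [ 0.3886 -0.0375  0.0028] q [-0.52  0.34  0.52  1.74 -0.19  1.11  0.2 ]
```

```bash
echo '[[[0.03, -0.02, -0.002, 0, 0, 0], [0.04, -0.02, 0, 0, 0, 0], [0.04, -0.02, 0, 0, 0, 0], [0.04, -0.005, 0, 0, 0, 0], [0.04, 0, 0, 0, 0, 0], [0.04, 0, 0, 0, 0, 0], [0.04, 0, 0, 0, 0, 0], [0.04, 0, 0, 0, 0, 0], [0.04, 0.008, 0, 0, 0, 0], [0.038, 0.02, 0, 0, 0, 0]]]' | python3 inch.py 0.06;  echo '[[[0, 0, 0.03, 0, 0, 0], [0, 0, 0, 0, 0, 0], [0, 0, 0, 0, 0, 0]]]' | python3 inch.py; python3 go.py .4665 .4015 .0125 7.9; python3 -c "
from h import *
t=snap('wrist','w7')
c=cv2.HoughCircles(cv2.GaussianBlur(cv2.cvtColor(t,cv2.COLOR_RGB2GRAY)[:300],(5,5),0),cv2.HOUGH_GRADIENT,1,40,param1=60,param2=18,minRadius=16,maxRadius=35)
for u,v,r in c[0]: print(u,v,r,onz('w7',u,v,.028))"
```

```text
time_s: 25.7
position: [0.4627, 0.4036, 0.1302]
tcp_rot: [0.656, 0.755, -0.0, -0.001]
ft_force: [1.2, 0.1, 1.0]
width: 0.0598
finger_force: 0.0
time_s: 26.0
position: [0.4641, 0.3998, 0.0997]
tcp_rot: [0.657, 0.754, -0.001, 0.0]
ft_force: [0.2, 0.2, 0.3]
width: 0.06
finger_force: 0.0
now-axes [0.0015 0.0028 0.0872] rot [-0.002   0.0021 -0.0008] after-rot [0.0013 0.0026 0.0872] q [-1.    0.47  0.32  1.6  -0.16  1.1  -0.51]
289.5 220.5 24.6 [0.46750361 0.40269787 0.028     ]
415.5 141.5 28.8 [0.54280936 0.46895383 0.028     ]
531.5 249.5 31.1 [0.64696608 0.40511249 0.028     ]
```

```bash
echo '[[[0.001, 0.003, 0.025, 0, 0, 0], [0, 0, 0.025, 0, 0, 0], [0, 0, 0.02, 0, 0, 0], [0, 0, 0.011, 0, 0, 0], [0, 0, 0.005, 0, 0, 0], [0, 0, 0, 0, 0, 0], [0, 0, 0, 0, 0, 0]]]' | python3 inch.py 0.06;python3 go.py .467 .402 .0125 7.9; echo '[[[0, 0, 0, 0, 0, 0], [0, 0, 0, 0, 0, 0], [0, 0, 0, 0, 0, 0], [0, 0, 0, 0, 0, 0], [0, 0, 0, 0, 0, 0]]]' | python3 inch.py 0.0 30;echo '[[[0, 0, -0.03, 0, 0, 0], [0, 0, -0.04, 0, 0, 0], [0, 0, -0.04, 0, 0, 0], [0, 0, 0, 0, 0, 0]]]' | python3 inch.py; python3 go.py .5473 .0723 .068 7.9
```

```text
time_s: 26.75
position: [0.468, 0.403, 0.0158]
tcp_rot: [0.657, 0.754, 0.001, 0.0]
ft_force: [-0.3, 0.2, 0.5]
width: 0.0601
finger_force: 0.0
now-axes [-0.0009 -0.0011  0.0033] rot [ 0.0015 -0.0011 -0.0001] after-rot [-0.0009 -0.0011  0.0033] q [-0.98  0.58  0.29  1.65 -0.2   0.94 -0.48]
time_s: 27.25
position: [0.4678, 0.4031, 0.0157]
tcp_rot: [0.657, 0.754, 0.001, -0.0]
ft_force: [-0.8, -2.2, 5.3]
width: 0.0367
finger_force: 30.1
time_s: 27.65
position: [0.4702, 0.4048, 0.1313]
tcp_rot: [0.657, 0.754, 0.005, 0.0]
ft_force: [1.1, 0.1, -0.2]
width: 0.0366
finger_force: 30.5
now-axes [-0.3403  0.0302  0.0614] rot [ 0.0086 -0.0065 -0.0002] after-rot [-0.3399  0.0306  0.0633] q [-1.01  0.45  0.33  1.56 -0.15  1.15 -0.51]
```

```bash
echo '[[[-0.038, -0.02, 0, 0, 0, 0], [-0.038, -0.01, 0, 0, 0, 0], [-0.038, 0, 0, 0, 0, 0], [-0.038, 0, 0, 0, 0, 0], [-0.038, 0, 0, 0, 0, 0], [-0.038, 0, 0, 0, 0, 0], [-0.038, 0.01, 0, 0, 0, 0], [-0.038, 0.025, 0, 0, 0, 0], [-0.036, 0.025, 0, 0, 0, 0], [0, 0, 0, 0, 0, 0]]]' | python3 inch.py; echo '[[[0, 0, 0, 0, 0, 0], [0, 0, 0, 0, 0, 0]]]' | python3 inch.py; python3 go.py .5473 .0723 .070 7.9
```

```text
time_s: 28.65
position: [0.5468, 0.0632, 0.1249]
tcp_rot: [0.66, 0.751, -0.0, 0.002]
ft_force: [0.1, -1.3, 0.2]
width: 0.0367
finger_force: 30.5
time_s: 28.85
position: [0.5431, 0.071, 0.1241]
tcp_rot: [0.656, 0.755, -0.0, -0.001]
ft_force: [0.7, 0.2, -0.6]
width: 0.0363
finger_force: 30.5
now-axes [0.0007 0.0044 0.0541] rot [-0.0009 -0.0005  0.0013] after-rot [0.0007 0.0043 0.0541] q [-0.6   0.33  0.5   1.76 -0.18  1.09  0.1 ]
```

Release it, rise, then go back to a spot from which I can view the rest.

```bash
echo '[[[0.001, 0.004, 0.02, 0, 0, 0], [0, 0, 0.02, 0, 0, 0], [0, 0, 0.009, 0, 0, 0], [0, 0, 0.0055, 0, 0, 0], [0, 0, 0, 0, 0, 0], [0, 0, 0, 0, 0, 0]]]' | python3 inch.py;echo '[[[0, 0, 0, 0, 0, 0], [0, 0, 0, 0, 0, 0], [0, 0, 0, 0, 0, 0]]]' | python3 inch.py 0.06 ;echo '[[[0, 0, -0.03, 0, 0, 0], [0, 0, -0.04, 0, 0, 0], [0, 0, -0.05, 0, 0, 0], [0, 0, -0.05, 0, 0, 0], [0, 0, 0, 0, 0, 0], [0, 0, 0, 0, 0, 0]]]' | python3 inch.py; python3 go.py .58 .20 .28 7.9;  python3 -c "
from h import *
t=snap('wrist','w8'); s=snap('side','side8');p=snap('top','top8')"
```

```text
time_s: 29.45
position: [0.5479, 0.0718, 0.0707]
tcp_rot: [0.657, 0.754, 0.0, 0.0]
ft_force: [0.8, -0.7, -0.2]
width: 0.0366
finger_force: 30.5
time_s: 29.75
position: [0.5479, 0.0715, 0.0705]
tcp_rot: [0.657, 0.754, 0.0, 0.0]
ft_force: [0.6, -0.2, 1.0]
width: 0.0598
finger_force: 0.0
time_s: 30.35
position: [0.5484, 0.0715, 0.2417]
tcp_rot: [0.657, 0.754, 0.002, 0.001]
ft_force: [-0.4, 0.1, -0.4]
width: 0.0599
finger_force: 0.0
now-axes [ 0.1229  0.0491 -0.0381] rot [ 0.0034 -0.0008  0.0001] after-rot [ 0.1229  0.049  -0.0383] q [-0.62  0.24  0.53  1.6  -0.12  1.34  0.06]
```

```bash
echo '[[[0.04, 0.017, -0.012, 0, 0, 0], [0.04, 0.016, -0.012, 0, 0, 0], [0.04, 0.016, -0.012, 0, 0, 0], [0, 0, 0, 0, 0, 0], [0, 0, 0, 0, 0, 0], [0, 0, 0, 0, 0, 0]]]' | python3 inch.py; python3 -c "
from h import *
snap('wrist','w9')";  echo '[[[0.04, 0.01, 0, 0, 0, 0], [0.04, 0.01, 0, 0, 0, 0], [0, 0, 0, 0, 0, 0], [0, 0, 0, 0, 0, 0], [0, 0, 0, 0, 0, 0]]]' | python3 inch.py; python3 -c "
from h import *
snap('wrist','w10')
a=load('w9')[0];b=load('w10')[0]
o=np.zeros((600,800,3),np.uint8)
o[:,:400]=cv2.resize(a[0:300,280:480],(400,600));o[:,400:]=cv2.resize(b[0:300,240:440],(400,600));cv2.imwrite('pics/w910.png',o)
p=proj('w10',[.6,.265,.143]);print(p,proj('w9',[.6,.265,.143]))"
```

```text
time_s: 31.1
position: [0.5793, 0.1956, 0.2747]
tcp_rot: [0.657, 0.754, -0.001, -0.0]
ft_force: [-0.4, 0.3, -0.1]
width: 0.06
finger_force: 0.0
time_s: 31.65
position: [0.5888, 0.2769, 0.2759]
tcp_rot: [0.658, 0.753, -0.0, 0.0]
ft_force: [0.4, -0.2, 0.9]
width: 0.0599
finger_force: 0.0
[294.04108413 216.69382502] [319.37969165 128.30814108]
```

View pics/w910.png

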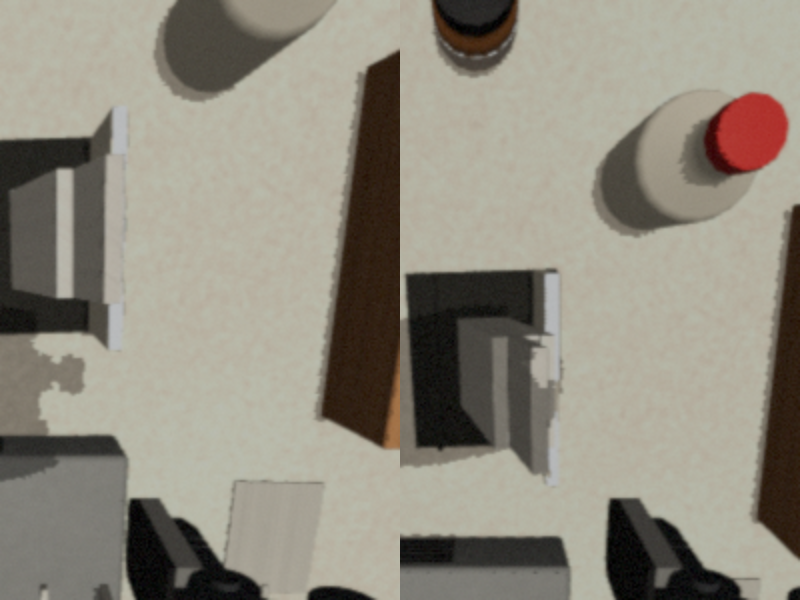

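The left crop shows the front short panel's top strip at column 65 and the screen's top edge at columns 107–126, rows 153–303 (full px about (338,76)–(338,152)). The right crop shows the same edge partly shaded. Next I'll measure the screen's top and check its height.

```bash
python3 - <<'E'
from h import *
np.set_printoptions(precision=4,suppress=True)
p,q=onz('w9',338.2,76.5,.142),onz('w9',338.2,151.7,.142);print('w9',p,q,np.linalg.norm(p-q),'yaw',np.degrees(np.arctan2(-(p-q)[0],(p-q)[1])),'mid',(p+q)/2)
a,b=onz('w9',312.5,84,.104),onz('w9',312.5,148.5,.104);print('short',a,b,np.linalg.norm(a-b),'mid',(a+b)/2)
print('wall top w9',onz('w9',339.5,54,.086),onz('w9',338,174,.086))
for f,pts in(('top0',(p,q)),('w10',(p,q)),('side8',(p,q)),('side0',(p,q))): print(f,[proj(f,x) for x in pts])
im=load('w10')[0]
for v in range(164,242,6): print(v,im[v,296:324].mean(1).astype(int).tolist())
im=load('side8')[0]; 
for v in range(236,262,2): print(v,im[v,212:240].mean(1).astype(int).tolist())
E
```

```text
w9 [0.6085 0.3075 0.142 ] [0.6197 0.2478 0.142 ] 0.060801211286267476 yaw 10.668587740534772 mid [0.6141 0.2777 0.142 ]
short [0.5912 0.3043 0.104 ] [0.6009 0.2453 0.104 ] 0.05978700266556724 mid [0.5961 0.2748 0.104 ]
wall top w9 [0.6141 0.3372 0.086 ] [0.6345 0.2214 0.086 ]
top0 [array([179.8219, 194.7909]), array([201.8247, 190.0456])]
w10 [array([310.2698, 172.5158]), array([311.9466, 236.2744])]
side8 [array([213.6714, 262.4951]), array([220.8966, 243.494 ])]
side0 [array([213.6714, 262.4951]), array([220.8966, 243.494 ])]
164 [63, 66, 65, 71, 69, 75, 72, 69, 68, 66, 67, 65, 65, 67, 66, 77, 141, 178, 183, 184, 183, 181, 182, 169, 158, 169, 170, 173]
170 [64, 68, 65, 63, 64, 65, 63, 65, 73, 87, 97, 111, 116, 113, 139, 171, 175, 173, 175, 173, 174, 178, 180, 170, 162, 175, 175, 174]
176 [66, 62, 68, 68, 68, 68, 67, 65, 66, 90, 117, 130, 151, 169, 168, 169, 166, 164, 162, 175, 176, 179, 181, 170, 159, 174, 174, 173]
182 [67, 68, 66, 67, 67, 72, 75, 77, 83, 131, 167, 172, 170, 172, 171, 170, 169, 164, 163, 173, 175, 178, 180, 157, 140, 167, 174, 175]
188 [70, 69, 72, 68, 64, 64, 67,
[... 2258 characters left out ...]
8, 80, 80, 81, 81, 74, 68, 65, 68, 64, 65, 71, 74, 77, 79, 80, 82, 86, 88]
252 [192, 191, 193, 189, 182, 177, 173, 154, 111, 78, 74, 81, 84, 83, 80, 74, 59, 58, 58, 60, 60, 57, 57, 58, 58, 61, 60, 61]
254 [193, 192, 191, 190, 184, 177, 164, 128, 88, 78, 82, 82, 83, 82, 85, 78, 66, 56, 59, 59, 60, 59, 58, 60, 59, 59, 59, 60]
256 [193, 194, 187, 179, 177, 167, 133, 90, 74, 77, 83, 81, 84, 80, 81, 84, 76, 62, 59, 55, 57, 58, 59, 58, 58, 58, 59, 56]
258 [189, 185, 181, 179, 176, 148, 96, 76, 82, 82, 81, 81, 83, 85, 82, 83, 81, 81, 91, 98, 98, 83, 62, 56, 57, 58, 58, 57]
260 [180, 168, 172, 171, 147, 103, 78, 78, 84, 81, 82, 81, 83, 84, 81, 78, 94, 136, 176, 184, 161, 109, 67, 53, 56, 55, 56, 58]
```

```bash
cat > gt.py <<'E'
# gt.py x y z yaw_deg lean : deltas to pose with tool y along plate normal (away from robot), tool z down the plate leaning back by lean
import sys; from h import *
np.set_printoptions(precision=4,suppress=True)
x,y,z,a,l=map(float,sys.argv[1:6]); s=status.state(); r=R.from_quat(s['tcp_rot']); a=np.radians(a)
ex=np.array([np.cos(a),np.sin(a),0]);up=np.array([0,0,1.])
Y=ex*np.cos(l)-up*np.sin(l);Z=-(ex*np.sin(l)+up*np.cos(l));T=R.from_matrix(np.c_[np.cross(Y,Z),Y,Z]); d=np.array([x,y,z])-s['position']
print('now-axes',r.inv().apply(d),'rot',(r.inv()*T).as_rotvec(),'after-rot',T.inv().apply(d),'q',s['joint_positions'].round(2))
E
python3 - <<'E'
from h import *
np.set_printoptions(precision=4,suppress=True)
print(onz('w10',309.7,204,.142))
P=np.array([.6135,.2775,.142]);u=np.array([.2056,.0344,.978]);print('grasp tcp',P-.021*u,'approach',P+.045*u)
E
python3 gt.py 0.6228 .279 .186 9.5 .21
```

```text
[0.6126 0.2787 0.142 ]
grasp tcp [0.6092 0.2768 0.1215] approach [0.6228 0.279  0.186 ]
now-axes [-0.0022  0.0339  0.0902] rot [ 0.2101 -0.0025 -0.0309] after-rot [-0.0034  0.0518  0.0811] q [-0.78  0.45  0.45  1.25 -0.19  1.48 -0.23]
```

```bash
echo '[[[0, 0, 0, 0.105, 0, -0.0155], [0, 0, 0, 0.105, 0, -0.0155], [-0.003, 0.03, 0, 0, 0, 0], [0, 0.022, 0.02, 0, 0, 0], [0, 0, 0.03, 0, 0, 0], [0, 0, 0.03, 0, 0, 0], [0, 0, 0, 0, 0, 0], [0, 0, 0, 0, 0, 0], [0, 0, 0, 0, 0, 0]]]' | python3 inch.py 0.045; python3 gt.py 0.6092 .2768 .1215 9.5 .21
python3 -c "
from h import *
a=snap('wrist','w11');b=snap('side','side11')
o=np.zeros((600,560,3),np.uint8);o[:300]=a[90:390,:,::-1];o[300:]=cv2.resize(b[180:340,140:440,::-1],(560,300));cv2.imwrite('pics/w11c.png',o)"
```

```text
time_s: 32.6
position: [0.6237, 0.282, 0.1896]
tcp_rot: [0.642, 0.76, -0.077, -0.068]
ft_force: [0.3, 0.2, -0.2]
width: 0.0449
finger_force: 0.0
now-axes [-0.0029 -0.0009  0.0698] rot [ 0.0037 -0.0033  0.0032] after-rot [-0.0027 -0.0007  0.0698] q [-0.65  0.73  0.41  1.02 -0.3   1.64 -0.13]
```

View pics/w11c.png

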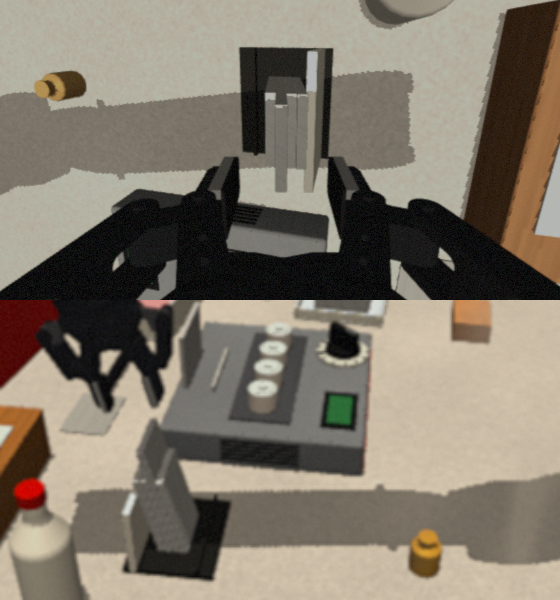

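The wrist view shows the screen's edge at column 281, centred between the jaws (237–330). One short panel is in front of it and two behind (columns 292 and 301). The side view shows four crucibles upright on the strip. I'll descend and grip.

```bash
echo '[[[-0.003, -0.001, 0.02, 0, 0, 0], [0, 0, 0.02, 0, 0, 0], [0, 0, 0.015, 0, 0, 0], [0, 0, 0.01, 0, 0, 0], [0, 0, 0.004, 0, 0, 0], [0, 0, 0, 0, 0, 0], [0, 0, 0, 0, 0, 0]]]' | python3 inch.py; python3 gt.py 0.6092 .2768 .1215 9.5 .21;  echo '[[[0, 0, 0, 0, 0, 0], [0, 0, 0, 0, 0, 0], [0, 0, 0, 0, 0, 0], [0, 0, 0, 0, 0, 0], [0, 0, 0, 0, 0, 0], [0, 0, 0, 0, 0, 0]]]' | python3 inch.py 0 60; python3 gt.py 0.6092 .2768 .1215 9.5 .21;
```

```text
time_s: 33.4
position: [0.6085, 0.277, 0.1206]
tcp_rot: [0.641, 0.76, -0.078, -0.068]
ft_force: [0.2, 1.1, -0.6]
width: 0.0448
finger_force: 0.0
now-axes [-0.0003  0.0005 -0.001 ] rot [ 0.0015 -0.0028  0.0037] after-rot [-0.0003  0.0005 -0.001 ] q [-0.67  0.74  0.4   1.18 -0.3   1.49 -0.11]
time_s: 34.0
position: [0.6078, 0.2768, 0.1202]
tcp_rot: [0.641, 0.76, -0.079, -0.069]
ft_force: [-2.1, -0.3, 6.0]
width: 0.0068
finger_force: 58.5
now-axes [-0.0003  0.0011 -0.0016] rot [-0.0001 -0.0027  0.0036] after-rot [-0.0003  0.0011 -0.0016] q [-0.67  0.74  0.4   1.18 -0.3   1.49 -0.11]
```

```bash
echo '[[[0, 0, -0.004, 0, 0, 0], [0, 0, -0.008, 0, 0, 0], [0, 0, -0.01, 0, 0, 0], [0, 0, -0.01, 0, 0, 0], [0, 0, -0.01, 0, 0, 0], [0, 0, -0.01, 0, 0, 0], [0, 0, -0.01, 0, 0, 0], [0, 0, -0.01, 0, 0, 0], [0, 0, -0.01, 0, 0, 0], [0, 0, -0.01, 0, 0, 0]]]' | python3 inch.py; echo '[[[0, 0, -0.012, 0, 0, 0], [0, 0, -0.012, 0, 0, 0], [0, 0, -0.012, 0, 0, 0], [0, 0, -0.012, 0, 0, 0], [0, 0, -0.012, 0, 0, 0], [0, 0, -0.01, 0, 0, 0], [0, 0, 0, 0, 0, 0], [0, 0, 0, 0, 0, 0]]]' | python3 inch.py; python3 gt.py .65 .006 .25 7.9 .28
python3 -c "
from h import *
a=snap('wrist','w12b');b=snap('side','side12')
o=np.zeros((600,560,3),np.uint8);o[:300]=a[90:390,:,::-1];o[300:]=cv2.resize(b[100:340,40:488,::-1],(560,300));cv2.imwrite('pics/w12c.png',o)"
```

```text
time_s: 35.0
position: [0.6271, 0.2798, 0.2105]
tcp_rot: [0.641, 0.76, -0.079, -0.069]
ft_force: [-0.9, -0.9, -1.2]
width: 0.0075
finger_force: 58.6
time_s: 35.8
position: [0.6415, 0.282, 0.2781]
tcp_rot: [0.641, 0.76, -0.079, -0.069]
ft_force: [0.6, 0.8, -2.5]
width: 0.0072
finger_force: 58.7
now-axes [-0.2736 -0.0315  0.0345] rot [0.0706 0.0044 0.0307] after-rot [-0.2745 -0.0206  0.0351] q [-0.6   0.77  0.42  0.77 -0.32  1.86 -0.15]
```

View pics/w12c.png

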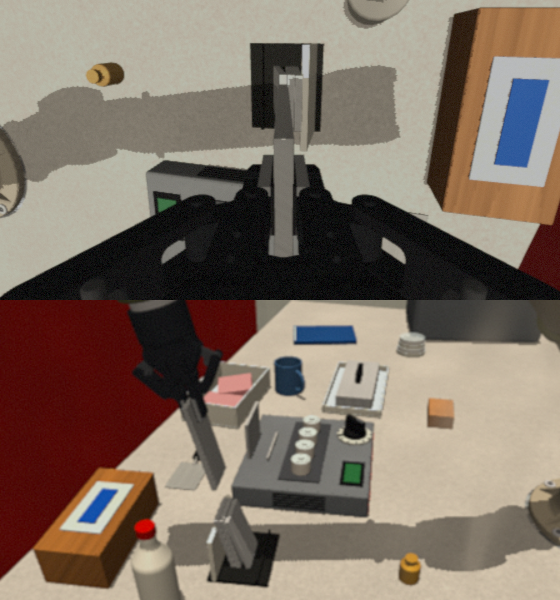

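The screen is held and the remaining short panels still stand in the rest. I'll carry it to a hover above the holder.

```bash
echo '[[[0, 0, 0, 0.07, 0.004, 0.031]]]' | python3 inch.py; python3 gt.py .671 .009 .26 7.9 .28
```

```text
time_s: 36.0
position: [0.6398, 0.2825, 0.2791]
tcp_rot: [0.65, 0.747, -0.105, -0.092]
ft_force: [0.5, 0.8, -0.3]
width: 0.0075
finger_force: 58.9
now-axes [-0.2752 -0.0013  0.0201] rot [-0.0007 -0.0004  0.0006] after-rot [-0.2752 -0.0012  0.0202] q [-0.56  0.84  0.41  0.65 -0.36  1.96 -0.19]
```

```bash
echo '[[[-0.02, 0, 0.002, 0, 0, 0], [-0.035, 0, 0.002, 0, 0, 0], [-0.035, 0, 0.002, 0, 0, 0], [-0.035, 0, 0.002, 0, 0, 0], [-0.035, 0, 0.002, 0, 0, 0], [-0.035, 0, 0.002, 0, 0, 0], [-0.035, 0, 0.002, 0, 0, 0], [-0.03, 0, 0.002, 0, 0, 0], [-0.015, 0, 0.004, 0, 0, 0], [0, 0, 0, 0, 0, 0]]]' | python3 inch.py;echo '[[[0, 0, 0, 0, 0, 0], [0, 0, 0, 0, 0, 0]]]' | python3 inch.py; python3 gt.py .671 .009 .215 7.9 .28
```

```text
time_s: 37.0
position: [0.6731, 0.006, 0.2578]
tcp_rot: [0.652, 0.745, -0.106, -0.092]
ft_force: [-0.7, -0.2, -1.1]
width: 0.0076
finger_force: 59.0
time_s: 37.2
position: [0.6736, 0.0114, 0.2588]
tcp_rot: [0.649, 0.748, -0.105, -0.092]
ft_force: [0.6, 0.9, -1.7]
width: 0.0072
finger_force: 59.0
now-axes [-0.0021  0.0093  0.0429] rot [ 0.0001 -0.0003  0.0031] after-rot [-0.0021  0.0093  0.0429] q [-0.27  0.77  0.46  0.84 -0.26  1.87  0.22]
```

```bash
echo '[[[-0.002, 0.009, 0.02, 0, 0, 0], [0, 0, 0.023, 0, 0, 0], [0, 0, 0, 0, 0, 0], [0, 0, 0, 0, 0, 0], [0, 0, 0, 0, 0, 0]]]' | python3 inch.py; python3 gt.py .6711 .0092 .1635 7.9 .28;python3 -c "
from h import *
a=snap('wrist','w13');b=snap('side','side13')
o=np.zeros((594,800,3),np.uint8);o[:,:400]=cv2.resize(a[60:357,180:380,::-1],(400,594));o[:,400:]=cv2.resize(b[120:268,190:290,::-1],(400,592))[:594] if 0 else cv2.resize(b[120:268,190:290,::-1],(400,594));cv2.imwrite('pics/w13c.png',o)"
```

```text
time_s: 37.7
position: [0.6713, 0.0073, 0.2168]
tcp_rot: [0.65, 0.747, -0.105, -0.091]
ft_force: [-0.2, -0.1, -1.7]
width: 0.0075
finger_force: 59.0
now-axes [0.0019 0.0146 0.0513] rot [0.0023 0.0008 0.0011] after-rot [0.0019 0.0148 0.0512] q [-0.29  0.77  0.46  0.93 -0.25  1.77  0.23]
```

View pics/w13c.png

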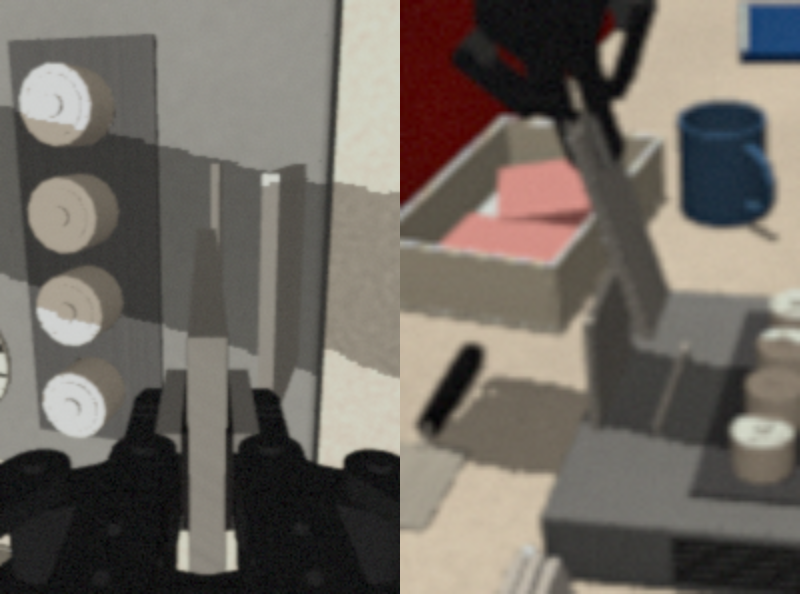

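The wrist view shows the lip's left end at px (287,142), the wall top's left end at (315,147.5) and the screen's foot's left end at (282.5,174.5). All four crucibles are upright on the strip.

```bash
python3 - <<'E'
from h import *
np.set_printoptions(precision=4,suppress=True)
a=np.radians(7.9);ex=np.array([np.cos(a),np.sin(a),0]);ey=np.array([-np.sin(a),np.cos(a),0])
lip=onz('w13',287.2,142,.058);wall=onz('w13',315,147.5,.13)
lip2=onz('w13',287.2,165,.058);print('lip dir',np.degrees(np.arctan2(-(lip-lip2)[0],(lip-lip2)[1])))
print('lip',lip,'wall',wall,'wall-lip own',(wall-lip)@ex,(wall-lip)@ey)
H1=lip+.0195*ex-.05*ey;H2=wall-.0205*ex-.05*ey;print('H',H1,H2)
s=status.state();r=R.from_quat(s['tcp_rot'])
for L in(.114,.117,.120):
    f=s['position']+r.apply([0.03,0,L]);print(L,f,proj('w13',f))
E
```

```text
lip dir 8.226119496786069
lip [0.6222 0.054  0.058 ] wall [0.6619 0.0595 0.13  ] wall-lip own 0.03999693438082257 5.062449999955861e-05
H [0.6484 0.0071 0.058 ] [0.6484 0.0072 0.13  ]
0.114 [0.6363 0.0321 0.107 ] [284.2455 174.0812]
0.117 [0.6355 0.032  0.1041] [284.2333 173.5389]
0.12 [0.6346 0.0319 0.1012] [284.2214 173.009 ]
```

```bash
python3 gt.py .6707 .0102 .166 7.9 .28; echo '[[[0.003, 0.004, 0.015, 0, 0, 0], [0, 0.004, 0.015, 0, 0, 0], [0, 0.003, 0.01, 0, 0, 0], [0, 0, 0, 0, 0, 0], [0, 0, 0, 0, 0, 0], [0, 0, 0, 0, 0, 0]]]' | python3 inch.py; python3 gt.py .6707 .0102 .165 7.9 .28
```

```text
now-axes [0.0035 0.0137 0.0488] rot [0.0024 0.0008 0.0003] after-rot [0.0035 0.0138 0.0487] q [-0.29  0.77  0.46  0.93 -0.25  1.77  0.23]
time_s: 38.4
position: [0.6702, 0.0092, 0.1748]
tcp_rot: [0.65, 0.747, -0.105, -0.091]
ft_force: [-0.9, 0.5, -1.3]
width: 0.0075
finger_force: 59.0
now-axes [0.001  0.0033 0.0092] rot [ 0.0015  0.0007 -0.0003] after-rot [0.001  0.0033 0.0092] q [-0.3   0.78  0.46  1.01 -0.26  1.69  0.23]
```

```bash
echo '[[[0.001, 0.003, 0.005, 0, 0, 0], [0, 0.001, 0.004, 0, 0, 0], [0, 0, 0, 0, 0, 0], [0, 0, 0, 0, 0, 0], [0, 0, 0, 0, 0, 0]]]' | python3 inch.py; python3 gt.py .6707 .0102 .164 7.9 .28; python3 -c "
from h import *
snap('wrist','w14');s=status.state();print(s['ft_force'],s['ft_torque'])"
```

```text
time_s: 38.9
position: [0.671, 0.0104, 0.164]
tcp_rot: [0.65, 0.747, -0.105, -0.091]
ft_force: [-1.3, -0.4, -1.7]
width: 0.0073
finger_force: 59.1
now-axes [-0.0002 -0.0003  0.    ] rot [-0.      0.0005 -0.0003] after-rot [-0.0002 -0.0003  0.    ] q [-0.3   0.79  0.45  1.02 -0.26  1.67  0.23]
[ 0.61587971 -0.68420888 -1.4387041 ] [ 0.02114425 -0.35496853 -0.03597578]
```

```bash
for i in 1 2 3; do echo '[[[0, 0.0003, 0.001, 0, 0, 0], [0, 0, 0, 0, 0, 0], [0, 0, 0, 0, 0, 0]]]' | python3 inch.py | grep -E 'position|force'; done
```

```text
position: [0.6709, 0.0105, 0.1628]
ft_force: [0.3, -1.2, -0.7]
finger_force: 59.1
position: [0.6712, 0.0105, 0.1625]
ft_force: [-0.2, 0.4, 4.5]
finger_force: 59.9
position: [0.6714, 0.0105, 0.1624]
ft_force: [-0.1, -0.1, 9.2]
finger_force: 60.7
```

Contact came at the floor height (TCP 0.1625), so the foot is in the groove and not on the lip. I'll release it.

```bash
echo '[[[0, -0.0005, -0.0015, 0, 0, 0], [0, 0, 0, 0, 0, 0], [0, 0, 0, 0, 0, 0]]]' | python3 inch.py;  echo '[[[0, 0, 0, 0, 0, 0], [0, 0, 0, 0, 0, 0], [0, 0, 0, 0, 0, 0], [0, 0, 0, 0, 0, 0], [0, 0, 0, 0, 0, 0], [0, 0, 0, 0, 0, 0]]]' | python3 inch.py 0.035 20; python3 -c "
from h import *
snap('wrist','w15');snap('side','side15')"; echo '[[[0, 0, -0.01, 0, 0, 0], [0, 0, -0.02, 0, 0, 0], [0, 0, -0.03, 0, 0, 0], [0, 0, -0.03, 0, 0, 0], [0, 0, -0.02, 0, 0, 0], [0, 0, 0, 0, 0, 0], [0, 0, 0, 0, 0, 0]]]' | python3 inch.py
python3 go.py .50 .06 .25 7.9
python3 -c "
from h import *
a=snap('wrist','w16');b=snap('side','side16');t=snap('top','top16')
o=np.zeros((594,800,3),np.uint8);o[:,:400]=cv2.resize(a[60:357,180:380,::-1],(400,594));o[:297,400:]=cv2.resize(b[120:340,180:476,::-1],(400,297));o[297:,400:]=cv2.resize(t[150:270,180:342,::-1],(400,297));cv2.imwrite('pics/w16c.png',o)"
```

```text
time_s: 40.15
position: [0.6711, 0.0105, 0.1626]
tcp_rot: [0.65, 0.747, -0.105, -0.091]
ft_force: [0.3, 0.0, 3.3]
width: 0.0073
finger_force: 59.9
time_s: 40.75
position: [0.6709, 0.0105, 0.1623]
tcp_rot: [0.65, 0.747, -0.105, -0.092]
ft_force: [0.8, 0.5, -0.9]
width: 0.0351
finger_force: 0.0
time_s: 41.55
position: [0.7013, 0.0145, 0.2683]
tcp_rot: [0.65, 0.747, -0.105, -0.091]
ft_force: [-0.1, -0.1, 0.8]
width: 0.0352
finger_force: 0.0
now-axes [ 0.0728 -0.1807  0.0708] rot [-0.279   0.0008 -0.0003] after-rot [ 0.0728 -0.1932  0.0183] q [-0.23  0.86  0.46  0.66 -0.29  1.95  0.2 ]
```

View pics/w16c.png

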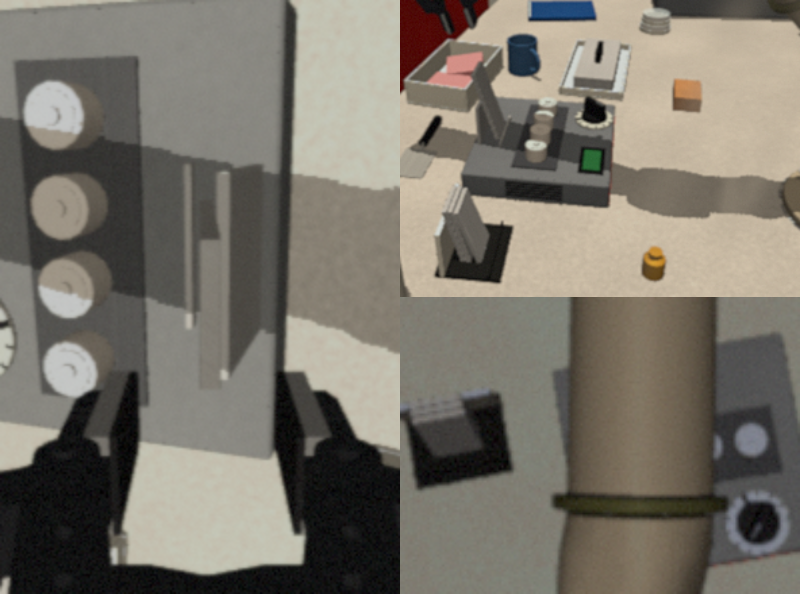

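The screen stands in the groove leaning on the wall, with its foot between lip (column 188) and wall. Four crucibles stand upright on the strip, three panels are in the rest and the cover is in the tray. Next is the dial: I'll level the tool and go above it.

```bash
echo '[[[0, 0, 0, -0.14, 0, 0], [0, 0, 0, -0.139, 0, 0], [0, 0, 0, 0, 0, 0]]]' | python3 inch.py 0.06; python3 go.py .476 -.087 .23 7.9
```

```text
time_s: 42.0
position: [0.6962, 0.012, 0.2648]
tcp_rot: [0.659, 0.752, -0.006, -0.006]
ft_force: [-0.3, 0.3, 0.5]
width: 0.0603
finger_force: 0.0
now-axes [-0.0691 -0.2308  0.0385] rot [-0.0163 -0.0012 -0.0055] after-rot [-0.0678 -0.2317  0.0348] q [-0.33  0.59  0.48  1.09 -0.25  1.54  0.22]
```

```bash
echo '[[[0, -0.03, 0, -0.016, 0, -0.005], [-0.01, -0.04, 0, 0, 0, 0], [-0.012, -0.04, 0, 0, 0, 0], [-0.015, -0.04, 0.01, 0, 0, 0], [-0.015, -0.04, 0.01, 0, 0, 0], [-0.016, -0.04, 0.015, 0, 0, 0], [0, 0, 0, 0, 0, 0], [0, 0, 0, 0, 0, 0], [0, 0, 0, 0, 0, 0]]]' | python3 inch.py; python3 go.py .476 -.087 .15 7.9; python3 - <<'E'
from h import *
np.set_printoptions(precision=4,suppress=True)
im=snap('wrist','w17'); g=im.min(2)
c0=proj('w17',[.476,-.087,.06]);print('pred',c0)
# white base ring: bright pixels near the dial -> ellipse centre on z~.055
d=viewer.camera_model('wrist')
yy,xx=np.mgrid[:420,:560]
near=np.hypot(xx-c0[0],yy-c0[1])<75
for lab,m in(('bright',(g>140)&near),('dark',(im.max(2)<45)&near)):
    n,l,s,c=cv2.connectedComponentsWithStats(m.astype(np.uint8));
    for i in range(1,n):
        if s[i,4]>15: print(lab,s[i],c[i].round(1),onz('w17',*c[i],.06)[:2])
cv2.imwrite('pics/w17m.png',((g>140)&near).astype(np.uint8)*255)
E
```

```text
time_s: 42.9
position: [0.4847, -0.0843, 0.2338]
tcp_rot: [0.654, 0.756, 0.001, 0.002]
ft_force: [0.2, 0.5, 0.1]
width: 0.0599
finger_force: 0.0
now-axes [-0.0013 -0.0094  0.0837] rot [0.0045 0.0007 0.0059] after-rot [-0.0014 -0.009   0.0838] q [-0.39  0.09  0.54  1.76 -0.05  1.29  0.3 ]
pred [274.4329 194.6509]
bright [219 133  16  18 154] [228.4 142.3] [ 0.4231 -0.0404]
bright [268 159  15   5  45] [275.8 160.6] [ 0.4726 -0.0517]
bright [284 162  13   8  43] [289.4 165. ] [ 0.4869 -0.0541]
bright [ 205  223  118   47 1757] [258.8 252.4] [ 0.4678 -0.1543]
dark [ 248  171   49   51 1773] [273.3 195.4] [ 0.475 -0.088]
dark [297 183  10   5  30] [301.3 184.9] [ 0.5022 -0.0728]
```

```bash
python3 - <<'E'
from h import *
im=load('w17')[0].max(2)
ch=" .:-=+*#%@"
for v in range(154,236): print(v,''.join(ch[min(9,int(x)//18)] for x in im[v,232:318]))
E
```

```text
154 #*+=====++******######################################################################
155 #**============++*******##############################################################
156 ***====================+*******##########*############################################
157 ***======================+====***#****###****#########################################
158 ***============================+**++*#########*#######################################
159 ***============================+**+*@@@@@@@@@%%%%##*##################################
160 *#*========================++***#*=*%@@@@@@@@@%@@@%+*****#############################
161 ##*======================+*######*==*%%%%%@@@@@@@@%=*##**#############################
162 ***===================+++*########+-*######%%@@@@@#+%@@%##############################
163 #**===================+*##########*=*#######%@@@@%+#@@@@@@%###########################
164 ##*+================+*############**#########%%%%*=#@@@@@@@@#*########################
165 #**+-===============+#############################**%%%%@@@@@%########################
166 ##*+
[... 5661 characters left out ...]
=================--=======================*#####*##############
229 #####*===========================================================*####################
230 ##*##*===========================================================*####################
231 #####*===========================================================*####################
232 @@##**==========================================================+*####*###############
233 @@%#%*==========================================================+#####################
234 @@@@@%*========================================================+*#####################
235 @@@@@@*=======================================================+*######################
```

The dial's pointer runs from about (252.5,188) to (267,200) px, and the long mark is at (301,184.5).

```bash
python3 - <<'E'
from h import *
np.set_printoptions(precision=4,suppress=True)
a=np.radians(7.9);ex=np.array([np.cos(a),np.sin(a),0]);ey=np.array([-np.sin(a),np.cos(a),0])
im=load('w17')[0];m=(im.max(2)>75).astype(np.uint8);k=np.zeros_like(m);k[184:204,249:272]=m[184:204,249:272]
n,l,s,c=cv2.connectedComponentsWithStats(k);
i=max(range(1,n),key=lambda i:s[i,4] if 185<c[i][1]<198 and 255<c[i][0]<268 else 0);yx=np.argwhere(l==i);print(s[i],c[i])
vx,vy,x0,y0=cv2.fitLine(yx[:,::-1].astype(np.float32),cv2.DIST_L2,0,.01,.01).ravel()
t=(yx[:,::-1]-[x0,y0])@[vx,vy]
A,B=[onz('w17',x0+vx*q,y0+vy*q,.094) for q in(t.min(),t.max())]
if A[0]>B[0]:A,B=B,A
d=A-B;th=np.arctan2(d@ey,-d@ex);print('outer',A,'inner',B,'len',np.linalg.norm(d),'theta0',th)
# disc (z~.062): dark blob left/up arc, base ring extents at z .05+
for z in(.058,.062,.066): print(z,onz('w17',273.0,195.2,z))
M=onz('w17',301.3,184.9,.056);
for C in (np.array([.4755,-.0875,0]),np.array([.4740,-.0870,0])):
    d=M-C;print('mark60 angle',np.arctan2(d@ey,-d@ex)%(2*np.pi),'r',np.hypot(d@ex,d@ey), 'pointer line offset from C',np.cross((A-B)[:2]/np.linalg.norm((A-B)[:2]),(C-B)[:2]), 'r outer',np.linalg.norm((A-C)[:2]))
E
```

```text
[252 188  17  14  63] [260.1111 194.2063]
outer [ 0.4544 -0.0759  0.094 ] inner [ 0.4703 -0.0856  0.094 ] len 0.018625351966859972 theta0 0.6827175468338857
0.058 [ 0.4746 -0.0883  0.058 ]
0.062 [ 0.4746 -0.0873  0.062 ]
0.066 [ 0.4746 -0.0864  0.066 ]
mark60 angle 2.8009280062333146 r 0.030561994829552734 pointer line offset from C -0.0010483308557133176 r outer 0.02406485369076279
mark60 angle 2.836744944331384 r 0.031683569345806066 pointer line offset from C -0.0006985194152747706 r outer 0.02251089182260036<stdin>:16: DeprecationWarning: Arrays of 2-dimensional vectors are deprecated. Use arrays of 3-dimensional vectors instead. (deprecated in NumPy 2.0)
```

```bash
echo '[[[-0.001, -0.01, 0, 0, 0, -0.14], [0, 0, 0, 0, 0, -0.15], [0, 0, 0, 0, 0, -0.15], [0, 0, 0, 0, 0, -0.15], [0, 0, 0, 0, 0, -0.15], [0, 0, 0, 0, 0, -0.142], [0, 0, 0, 0, 0, 0], [0, 0, 0, 0, 0, 0], [0, 0, 0, 0, 0, 0]]]' | python3 inch.py 0.05; python3 go.py .4747 -.0873 .079 58.8
```

```text
time_s: 43.85
position: [0.4741, -0.0873, 0.2329]
tcp_rot: [0.271, 0.963, 0.0, 0.002]
ft_force: [-0.8, -0.5, 0.6]
width: 0.0498
finger_force: 0.0
now-axes [0.     0.0001 0.1539] rot [ 0.0015  0.0031 -0.0045] after-rot [-0.0005  0.0003  0.1539] q [-0.36  0.07  0.5   1.78 -0.04  1.29  1.18]
```

```bash
echo '[[[0, 0, 0.03, 0, 0, 0], [0, 0, 0.03, 0, 0, 0], [0, 0, 0.03, 0, 0, 0], [0, 0, 0.03, 0, 0, 0], [0, 0, 0.02, 0, 0, 0], [0, 0, 0.013, 0, 0, 0], [0, 0, 0, 0, 0, 0], [0, 0, 0, 0, 0, 0]]]' | python3 inch.py; python3 go.py .4747 -.0873 .079 58.8; echo '[[[0, 0, 0, 0, 0, 0], [0, 0, 0, 0, 0, 0], [0, 0, 0, 0, 0, 0], [0, 0, 0, 0, 0, 0], [0, 0, 0, 0, 0, 0]]]' | python3 inch.py 0 25;python3 go.py .4747 -.0873 .079 58.8
```

```text
time_s: 44.65
position: [0.4748, -0.0876, 0.0805]
tcp_rot: [0.27, 0.963, 0.0, 0.002]
ft_force: [-0.3, -0.4, 0.9]
width: 0.0499
finger_force: 0.0
now-axes [0.0002 0.0002 0.0015] rot [ 0.0019  0.0036 -0.0024] after-rot [0.0002 0.0002 0.0015] q [-0.32  0.24  0.49  1.98 -0.14  0.95  1.27]
time_s: 45.15
position: [0.4749, -0.0875, 0.0808]
tcp_rot: [0.27, 0.963, 0.001, 0.002]
ft_force: [-0.2, 0.2, 6.2]
width: 0.0135
finger_force: 29.2
now-axes [0.0003 0.0001 0.0018] rot [ 0.0028  0.0043 -0.0016] after-rot [0.0003 0.0001 0.0018] q [-0.32  0.24  0.49  1.98 -0.14  0.95  1.27]
```

```bash
echo '[[[0, 0, 0, 0, 0, 0.1], [0, 0, 0, 0, 0, 0.14], [0, 0, 0, 0, 0, 0.14], [0, 0, 0, 0, 0, 0.14], [0, 0, 0, 0, 0, 0.14], [0, 0, 0, 0, 0, 0.14], [0, 0, 0, 0, 0, 0.14], [0, 0, 0, 0, 0, 0.14], [0, 0, 0, 0, 0, 0.14], [0, 0, 0, 0, 0, 0]]]' | python3 inch.py | grep -E 'pos|force'; echo '[[[0, 0, 0, 0, 0, 0.14], [0, 0, 0, 0, 0, 0.14], [0, 0, 0, 0, 0, 0.14], [0, 0, 0, 0, 0, 0.14], [0, 0, 0, 0, 0, 0.14], [0, 0, 0, 0, 0, 0.1], [0, 0, 0, 0, 0, 0], [0, 0, 0, 0, 0, 0], [0, 0, 0, 0, 0, 0]]]' | python3 inch.py; python3 go.py .4747 -.0873 .081 -64
```

```text
position: [0.4743, -0.0878, 0.0808]
ft_force: [-4.8, -0.7, 11.3]
finger_force: 30.0
time_s: 47.05
position: [0.4739, -0.0876, 0.0807]
tcp_rot: [0.959, 0.284, 0.001, -0.0]
ft_force: [-7.8, 0.2, 13.8]
width: 0.0128
finger_force: 30.5
now-axes [ 0.0008  0.0002 -0.0003] rot [ 0.0005 -0.0029  0.1213] after-rot [ 0.0008  0.0001 -0.0003] q [-0.61  0.3   0.84  1.99 -0.27  0.97 -0.63]
```

```bash
echo '[[[0.0005, 0, -0.0005, 0, 0, 0.08], [0, 0, 0, 0, 0, 0.041], [0, 0, 0, 0, 0, 0], [0, 0, 0, 0, 0, 0], [0, 0, 0, 0, 0, 0]]]' | python3 inch.py; python3 go.py .4747 -.0873 .081 -64
```

```text
time_s: 47.55
position: [0.4739, -0.0875, 0.0808]
tcp_rot: [0.974, 0.225, 0.001, -0.0]
ft_force: [-5.8, -0.2, 9.9]
width: 0.0133
finger_force: 29.8
now-axes [ 0.0008  0.0002 -0.0002] rot [ 0.0003 -0.0021  0.    ] after-rot [ 0.0008  0.0002 -0.0002] q [-0.63  0.31  0.87  1.99 -0.28  0.97 -0.74]
```

Release, rise, and measure the pointer against the long mark. I'll also check the crucibles.

```bash
echo '[[[0, 0, 0, 0, 0, 0], [0, 0, 0, 0, 0, 0], [0, 0, 0, 0, 0, 0], [0, 0, 0, 0, 0, 0]]]' | python3 inch.py 0.05|grep width; echo '[[[0, 0, -0.02, 0, 0, 0], [0, 0, -0.03, 0, 0, 0], [0, 0, -0.03, 0, 0, 0], [0, 0, -0.03, 0, 0, 0], [0, 0, -0.04, 0, 0, 0], [0, 0, 0, 0, 0, -0.15], [0, 0, 0, 0, 0, -0.15], [0, 0, 0, 0, 0, -0.15], [0, 0, 0, 0, 0, -0.15], [0, 0, 0, 0, 0, -0.15]]]' | python3 inch.py; echo '[[[0, 0, 0, 0, 0, -0.15], [0, 0, 0, 0, 0, -0.15], [0, 0, 0, 0, 0, -0.15], [0, 0, 0, 0, 0, 0], [0, 0, 0, 0, 0, 0], [0, 0, 0, 0, 0, 0]]]' | python3 inch.py; python3 - <<'E'
from h import *
np.set_printoptions(precision=4,suppress=True)
snap('wrist','w18');snap('side','side18');snap('top','top18')
c=proj('w18',[.4747,-.0873,.094]);print(c,status.state()['position']);u,v=c.astype(int)
im=load('w18')[0].max(2);ch=" .:-=+*#%@"
for y in range(v-40,v+45): print(y,''.join(ch[min(9,int(x)//18)] for x in im[y,u-45:u+45]), u-45 if y==v-40 else '')
E
```

```text
width: 0.0501
time_s: 48.95
position: [0.4741, -0.0872, 0.2303]
tcp_rot: [0.822, 0.569, 0.001, 0.001]
ft_force: [-0.1, -0.6, 1.8]
width: 0.0499
finger_force: 0.0
time_s: 49.55
position: [0.4741, -0.0873, 0.2303]
tcp_rot: [0.678, 0.735, 0.001, 0.001]
ft_force: [0.5, 0.2, 0.9]
width: 0.0498
finger_force: 0.0
[283.956  202.0819] [ 0.4741 -0.0872  0.2304]
162 *###*=====================+*######@@@**@@@@@@@@@@@@@%+%@@@@@@@@%########################## 238
163 ###**+==================++*#######%@@##@@@@@@@@@@@@@%#%@@@@@@@@@%######################### 
164 ####*+=================+**#########%####%#%@@@@@@@@@@@@@@@@@@@@@@@%####################### 
165 ##***+================+*###################%@@@@@@@@@@@@@@@@@@@@@@@%#*#################### 
166 #*##*+=================+###################%%%%@@@@@@@@@@@@@@@@@@@@@%**################### 
167 ####*+-============+++:-*#######################%%%%@@@@@@@@@@@@@@@%*+**################## 
168 ####*+=============+#*=-=*##################%#######%@@@@@@@@@@@@@%+=*#*################## 
169 ####*+============+*##*=-+###############*###########%%%%%@@@@@@@@#
[... 6715 characters left out ...]
#######*#################### 
240 @@@@@@@@@@%%*=-============================================+**#######*#################### 
241 @@@@@@@@@@@@%+============================================+*###########################*## 
242 @@@@@@@@@@@@%+============================================*###########*################### 
243 @@@@@@@@@@@@@*============================================+*#########################*#### 
244 @@@@@@@@@@@@%*-===========================================*############################### 
245 @@@@@@@@@@@@@*=-=========================================+***############################# 
246 @@@@@@@@@@@@@*===============================================+########################*###
```

```bash
python3 - <<'E'
from h import *
np.set_printoptions(precision=4,suppress=True)
a=np.radians(7.95);ex=np.array([np.cos(a),np.sin(a),0]);ey=np.array([-np.sin(a),np.cos(a),0])
im=load('w18')[0].max(2);k=np.zeros(im.shape,np.uint8);k[190:204,284:307]=im[190:204,284:307]>72
yx=np.argwhere(k);vx,vy,x0,y0=cv2.fitLine(yx[:,::-1].astype(np.float32),cv2.DIST_HUBER,0,.01,.01).ravel();t=(yx[:,::-1]-[x0,y0])@[vx,vy]
P=[onz('w18',x0+vx*q,y0+vy*q,.094) for q in(t.min(),t.max())];d=P[1]-P[0];d=d if d[0]>0 else -d
print('theta',np.arctan2(d@ey,-d@ex)%(2*np.pi),P,np.linalg.norm(d))
C=np.array([.4747,-.0873,0]);M=onz('w18',312.5,182.3,.056)-C;print('mark',np.arctan2(M@ey,-M@ex)%(2*np.pi),np.linalg.norm(M[:2]))
# crucible check
for f,roi in(('top18',(240,180,360,250)),('side18',(260,190,345,260))):
    t=load(f)[0];g=cv2.GaussianBlur(cv2.cvtColor(t,cv2.COLOR_BGR2GRAY),(3,3),0)
    for s in (-.078,-.026,.026,.078):
        p=np.array([.558,-.005,.082])+s*ey;u,v=proj(f,p);print(f,round(u),round(v),g[int(v)-1:int(v)+2,int(u)-1:int(u)+2].mean().round())
g1=cv2.cvtColor(load('side16')[0],cv2.COLOR_BGR2GRAY).astype(int);g2=cv2.cvtColor(load('side18')[0],cv2.COLOR_BGR2GRAY).astype(int)
for n,(x0,y0,x1,y1) in dict(rest=(200,240,270,335),holder=(225,165,265,240),crucibles=(265,190,310,245),tray=(300,145,355,195)).items(): print(n,(abs(g1-g2)[y0:y1,x0:x1]>40).sum())
E
```

```text
theta 2.826153067139449 [array([ 0.4769, -0.0862,  0.094 ]), array([ 0.4937, -0.078 ,  0.094 ])] 0.01869674380736203
mark 2.826952600090762 0.03211618882860403
top18 322 208 129.0
top18 304 211 125.0
top18 286 214 127.0
top18 268 217 126.0
side18 289 195 194.0
side18 286 205 191.0
side18 283 215 190.0
side18 280 227 188.0
rest 0
holder 447
crucibles 488
tray 101
```

```bash
python3 - <<'E'
from h import *
np.set_printoptions(precision=4,suppress=True)
a=np.radians(7.95);ex=np.array([np.cos(a),np.sin(a),0]);ey=np.array([-np.sin(a),np.cos(a),0]);S=np.array([.558,-.005,.081])
t=load('top18')[0];m=(t.min(2)>95).astype(np.uint8);k=np.zeros_like(m);k[198:228,255:335]=m[198:228,255:335]
for c in cv2.findContours(k,cv2.RETR_EXTERNAL,cv2.CHAIN_APPROX_NONE)[0]:
    if cv2.contourArea(c)>30:
        (u,v),r=cv2.minEnclosingCircle(c);p=onz('top18',u,v,.081)-S;print('cruc own',p@ex,p@ey,'r px',r,cv2.contourArea(c))
H=np.array([.6484,.0071,.05])
for l in(.25,.3,.33):
    xb=.0175-.08*np.tan(l);f=H+(xb-.004*np.cos(l))*ex;u=ex*np.sin(l)+np.array([0,0,np.cos(l)])
    print('lean',l,'top-left/right side18',proj('side18',f+.14*u+.03*ey),proj('side18',f+.14*u-.03*ey))
im=load('side18')[0].max(2)
for y in range(160,182,2): print(y,im[y,228:262].tolist())
E
```

```text
cruc own 0.0024813961707088137 0.07626917612750052 r px 6.265082359313965 110.0
cruc own 0.0024023350851937668 0.02435684023233831 r px 6.265082359313965 110.0
cruc own 0.002797888005147415 -0.024793749922249666 r px 6.265082359313965 109.0
cruc own 0.002056847477472417 -0.07743059596711077 r px 6.410482406616211 111.5
lean 0.25 top-left/right side18 [234.1495 175.9472] [239.9672 165.1946]
lean 0.3 top-left/right side18 [233.2026 176.5881] [239.0583 165.8185]
lean 0.33 top-left/right side18 [232.6835 177.0341] [238.5592 166.2522]
160 [195, 196, 198, 199, 202, 209, 212, 210, 215, 213, 214, 214, 192, 149, 126, 121, 125, 122, 122, 131, 154, 178, 165, 122, 94, 84, 91, 122, 171, 199, 199, 159, 75, 52]
162 [215, 213, 213, 210, 214, 212, 211, 212, 212, 211, 213, 212, 188, 146, 124, 122, 122, 126, 145, 170, 168, 131, 99, 86, 89, 89, 92, 123, 170, 199, 199, 158, 76, 51]
164 [211, 212, 213, 212, 211, 212, 212, 210, 214, 213, 213, 210, 182, 141, 118, 121, 132, 157, 169, 138, 102, 87, 88, 90, 90, 90, 90, 111, 161, 198, 201, 162, 78, 50]
166 [211, 211, 212, 213, 211, 212, 212, 213, 208, 197, 185,
[... 526 characters left out ...]
6, 89, 88, 87, 98, 143, 185, 202, 203, 200, 171, 110, 55]
174 [118, 113, 110, 114, 133, 166, 176, 155, 114, 95, 91, 96, 96, 96, 95, 96, 94, 90, 88, 89, 88, 88, 89, 97, 114, 154, 187, 203, 203, 203, 201, 200, 176, 132]
176 [195, 194, 188, 169, 141, 125, 113, 102, 99, 95, 97, 97, 95, 96, 93, 96, 94, 88, 89, 88, 88, 91, 114, 157, 189, 205, 206, 205, 205, 205, 207, 209, 204, 204]
178 [214, 213, 215, 212, 190, 137, 97, 95, 99, 97, 94, 96, 97, 97, 97, 95, 96, 92, 91, 91, 94, 114, 165, 202, 209, 207, 206, 203, 204, 205, 207, 206, 205, 206]
180 [210, 213, 214, 213, 191, 147, 99, 91, 94, 99, 98, 98, 97, 97, 96, 98, 95, 96, 95, 111, 153, 188, 206, 208, 204, 205, 207, 206, 204, 207, 206, 204, 206, 204]
```

The screen's top edge is where a leaning panel's should be, the crucibles are on the strip in a row, and the dial reads 2.826. The robot is touching nothing, so I'll hand in.

```bash
python3 -c "
from workcell import env, viewer, status, close_job
print(close_job())"
```

```text
the job is handed in; nothing more can be done
None
```

I handed the job in at about 50 s, with no verdict returned: the cover lies in the tray, all four crucibles stand upright on the strip, the screen leans in the holder with its foot in the groove, the other three panels stay in the rest, and the dial, turned last, is on 60 (measured 2.826 rad against 2.827).

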